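# Clamp the specimen bars and set up the microscope light

## Robot

A 7-joint arm with a two-finger parallel gripper is mounted at the origin on the work surface. World frame = base frame: x ahead of the robot, y to its left, z up, the work surface at z = 0. Lengths are in m, angles in rad, forces in N, time in s.
With the tool pointing down it reaches from about 0.35 to 0.9 m from the base axis. Payload 7.2 kg.
Tool frame: the origin (TCP) lies midway between the tips of the shut fingers; the grasp point (between the pads) lies 19 mm behind it; z points along the fingers, x is the direction in which the jaws open and shut, and the axes are right-handed (so a half turn about z gives the same grasp; the last joint's range is limited). The gripper opens to 85 mm and grips with 20 to 120 N. Pads are 22 mm wide; open, the fingers measure 114 mm over their backs; the gripper's body (76 mm by 85 mm) begins 54 mm behind the grasp point. The pads swing forward as they close: fully open they stand 13 mm farther back than shut.
Start: joints at [-1.35, 0.411, -0.013, 1.596, 0.006, 1.134, -0.082], TCP at [0.178, 0.599, 0.231] pointing down, gripper open.
Joint ranges: [-2.95, 2.95], [-0.29, 1.99], [-1.47, 1.44], [0.14, 2.54], [-1.03, 4.17], [0.13, 1.85], [-2.86, 2.86]. Speed limits (rad/s): [2.39, 2.39, 3.01, 3.01, 3.14, 3.14, 3.14].

## Interface

Orientations are given as a unit quaternion [x, y, z, w].
In Python, from station import bot gives the robot as it stands. The module is installed in compiled form; this text tells all that it offers.
- The arm moves only by the tool drive_tool, never from a script. Its argument "commands" is a list of rows, each a list of 3 entries, a list of its own where there are three numbers: the shift along the tool's x, y, z in units of 30 mm (1.0 is 30 mm), then the turn, a rotation vector about the tool's x, y, z in units of 10 degrees (1.0 is 10 degrees), then the finger opening in mm, from 0 to 85.4. In form: [[[dx, dy, dz], [rx, ry, rz], claw], ...]. A call has 1 to 20 rows; each row is the pose to reach, as a shift and turn from the pose commanded when the call began, along the tool's axes at that moment; what a row does not reach only later rows make up. A row lasts 1/8 s, in which the tool goes at most 62.5 mm and 10.7 degrees, less where a joint would pass 70% of its speed; a pose out of reach is approached as far as the arm can. A call with a gripper value outside its range is refused whole. The fingers move at their own pace and stop on an object; "grip_force" is the grip in N (left out, the last holds). Time passes only in rows, so rows that repeat a pose let the fingers close. It gives the time, the measured TCP pose, the force and the opening at its end, in the units of the state.
- bot.read_state(): the state, without advancing time (a new reading comes with each control period).
- bot.camera(name): name is "side" or "top"; returns the picture (384x512x3 uint8, blue, green, red); there is no depth.
- bot.camera_info(name): a dict with "fx", "fy", "cx", "cy" (pixels), "k1" (the pictures are not rectified: a ray, as slopes to the right and down, at radius r is drawn at 1 + k1 r^2 times it, then the intrinsics apply), "origin" and "rotation" of the camera in the world. Camera axes: x right, y down, z forward; pixel columns grow to the right and rows downward; lengths in m; the calibration is good to about 2 mm. A picture is of the moment at which its call begins. camera_info takes no time and is no camera call.
- bot.sign_off(): hands the job in, once; it reports no verdict.
Trained networks look in the newest picture that a camera, given by its name, has taken for a name from the list of things; names that differ only in an ending like _2 or _b are one class to them, and where a whole thing is asked for, a point or a joint stands for the part that bears it (a point fixed in the world has none). Each returns a list of dicts, best first, with "p" (0 to 1); they miss things now and then, are a little off and sometimes report something else, mostly with a low value. They report only what shows in the picture. A call takes as long as a camera call. They do not tell look-alikes from the thing itself.
- bot.boxes_of(camera, query): "xy" ([column, row] in pixels, amid what is visible of it).
- bot.silhouettes(camera, query): "pixels" (384x512 bool, what is visible of it) and "xy" ([column, row] in pixels, amid what is visible of it).
- bot.mark_of(camera, query): "xy" ([column, row] in pixels: a listed point, or the origin of a listed thing).
The state is a dict: "time": time; "joint_pos": joint angles; "joint_vel": joint speeds; "joint_efforts": joint torques, N m; "position": TCP position; "eef_rot": TCP orientation; "force": force on the tool from outside, world axes, zero at the start; "wrist_torque": the same for the moment, N m; "finger_gap": opening from 0.0 (shut) to 1.0 (fully open).
Only numpy, scipy, OpenCV 4.12 (cv2) and the standard library are available. Lean on these libraries where they do the work, as an engineer would, in place of code of your own. Each camera call takes 0.05 s, during which the arm holds its last target.

## Task

Lay every aluminium specimen bar from the table into the fixture's bed, one to a bay, lying flat, lengthwise along the bay and centred under the cross-bar, and swing the hold-down clamp right down onto them; somebody may have left the clamp open or shut, so check and open it first if need be. After that throw the lamp lever on the control box to the marked middle notch, and last turn only the outer focus ring until its white line meets the mark on the box, without turning the small inner knob. Leave everything else on the table where it is.

Things in the scene. Friction and masses are not known exactly. Their poses are not given: they have to be found in the camera images.
- bar1_mid (a point): bare aluminium specimen bar, square in section: 44 x 24 x 24 mm, about 70 g, two tiny dark windows on one long face; this point is the centre of the bar and x runs along its 44 mm length. Any long face may be up, either end may point either way. None if this bar is absent
- bar2_mid (a point): bare aluminium specimen bar, square in section: 44 x 24 x 24 mm, about 70 g, two tiny dark windows on one long face; this point is the centre of the bar and x runs along its 44 mm length. Any long face may be up, either end may point either way. None if this bar is absent
- bar3_mid (a point): bare aluminium specimen bar, square in section: 44 x 24 x 24 mm, about 70 g, two tiny dark windows on one long face; this point is the centre of the bar and x runs along its 44 mm length. Any long face may be up, either end may point either way. None if this bar is absent
- bar4_mid (a point): bare aluminium specimen bar, square in section: 44 x 24 x 24 mm, about 70 g, two tiny dark windows on one long face; this point is the centre of the bar and x runs along its 44 mm length. Any long face may be up, either end may point either way. None if this bar is absent
- fixture: bolted-down fixture; origin on the table under the centre of its raised aluminium bed, 48 mm (x) by 170 mm (y), top 15 mm above the table. Ribs 10 mm wide, 3 mm tall divide it into four bays 30 mm wide, centred at y = -60, -20, 20, 60 mm, open at the x ends; a bar lies in one with its length along fixture x, centre 27 mm above the table. Base plate 8 mm thick. x points to the clamp
- clamp_pivot (a point): pivot axis of the clamp (parallel to fixture y), 135 mm along fixture x from the bed centre, 55 mm above the table, between steel cheeks 68 mm tall. The clamp is over-centre: left below about 0.7 rad it falls shut, above that it falls open, by its own weight (under 3 N at the ball)
- clamp (a joint): hold-down toggle clamp, one rigid crank: an arm with a dark cross-bar (152 x 16 mm) that comes down across all bays and, square to it, a handle rod with a ball. Radians: 0 = shut, cross-bar resting on the bars, handle upright (about -0.05 if the bed is empty); 1.8 = fully open at its stop, arm just past upright, handle laid over to fixture +x
- clamp_ball (a point): centre of the 28 mm black ball on the clamp's handle, 100 mm from the pivot: straight above it (155 mm above the table) when shut, 97 mm beyond it and 32 mm above the table when open. Can be gripped from above, fingers to either side along fixture y, and led along its arc about the pivot
- ctrl: light-coloured control box, fixed, 270 mm (x) x 140 mm (y) x 60 mm tall; origin under its centre. Coaxial focus knobs on top 70 mm towards -x of the centre, lever 70 mm towards +x
- ring (a joint): outer (coarse) focus ring, ribbed dark grey, 56 mm diameter, 22 mm tall, 62 to 84 mm above the table, vertical axis, stays where left (0.05 N m). Radians, growing anticlockwise seen from above; 0 = the white line on its top meets the short black-and-white mark on the box (box +y side of it). Turns from -0.5 to 2.7
- ring_mid (a point): centre of the ring, on its axis, 73 mm above the table
- inner (a joint): inner (fine) focus knob, bare metal, 24 mm diameter, on the same axis, standing 14 mm above the ring's top (98 mm above the table); turns very freely; must stay as it is. Radians
- inner_rim (a point): point on the top rim of the inner knob, 12 mm from the axis
- lever (a joint): lamp lever on top of the box, swings along box x and stays where left (about 2 N at the ball). Beside it is a toothed quadrant with three notches at -0.6, 0 and +0.6 rad; the middle one (0, lever upright) is marked white. Radians, growing as it leans to box +x; stops at -0.75 and 0.75. It stays by friction and does not click
- lever_ball (a point): centre of the lever's 24 mm diameter ball, 75 mm from its pivot; can be gripped from above with the fingers to either side (along box y)
- lever_pivot (a point): lever pivot, axis along box y, 60 mm above the table
- objective: steel microscope objective, 26 mm diameter, 38 mm tall, standing; not part of the job, leave it alone
- lens_cap: flat white cap, 38 mm diameter, 14 mm tall; not part of the job, leave it alone
- oil: small amber bottle, 28 mm diameter, 60 mm tall; not part of the job, leave it alone
- dish: shallow glass dish, 70 mm diameter, 14 mm tall; not part of the job, leave it alone
- driver: screwdriver, 150 mm long, lying near the far edge; not part of the job, leave it alone
- mug: white mug, 90 mm tall, to the left; not part of the job, leave it alone
- pen: white pen, 130 mm long, lying; not part of the job, leave it alone
Mind the look-alikes: they are no part of the job. What is shaped like the part that bears bar1_mid but blue or turquoise is not meant. What is shaped like the part that bears bar2_mid but blue is not meant.

How it is judged:
On the way, in this order (a step that is already met when the one before it is completed fails the run):
1. every bar lies in a bay of its own and the clamp is down on them (x of bar1_mid in the frame of fixture between -0.01 and 0.01 m and z of bar1_mid in the frame of fixture between 0.0245 and 0.0295 m and angle between the x axis of each of bar1_mid, bar2_mid, bar3_mid, bar4_mid and the x axis of fixture, either way round below 0.25 rad and (y of bar1_mid in the frame of fixture between -0.067 and -0.053 m or y of bar1_mid in the frame of fixture between -0.027 and -0.013 m or y of bar1_mid in the frame of fixture between 0.013 and 0.027 m or y of bar1_mid in the frame of fixture between 0.053 and 0.067 m) and x of bar2_mid in the frame of fixture between -0.01 and 0.01 m and z of bar2_mid in the frame of fixture between 0.0245 and 0.0295 m and (y of bar2_mid in the frame of fixture between -0.067 and -0.053 m or y of bar2_mid in the frame of fixture between -0.027 and -0.013 m or y of bar2_mid in the frame of fixture between 0.013 and 0.027 m or y of bar2_mid in the frame of fixture between 0.053 and 0.067 m) and x of bar3_mid in the frame of fixture between -0.01 and 0.01 m and z of bar3_mid in the frame of fixture between 0.0245 and 0.0295 m and (y of bar3_mid in the frame of fixture between -0.067 and -0.053 m or y of bar3_mid in the frame of fixture between -0.027 and -0.013 m or y of bar3_mid in the frame of fixture between 0.013 and 0.027 m or y of bar3_mid in the frame of fixture between 0.053 and 0.067 m) and x of bar4_mid in the frame of fixture between -0.01 and 0.01 m and z of bar4_mid in the frame of fixture between 0.0245 and 0.0295 m and (y of bar4_mid in the frame of fixture between -0.067 and -0.053 m or y of bar4_mid in the frame of fixture between -0.027 and -0.013 m or y of bar4_mid in the frame of fixture between 0.013 and 0.027 m or y of bar4_mid in the frame of fixture between 0.053 and 0.067 m) and value of joint clamp between -0.03 and 0.03 rad), for 0.3 s.
2. then the lever stands in the marked middle notch (value of joint lever between -0.11 and 0.11 rad), for 0.3 s.
3. then the outer ring's line is at the mark (value of joint ring between -0.12 and 0.12 rad), for 0.3 s.
At the end, for the whole second after the job is handed in: Every bar that is present lies flat in a bay (centre within 10 mm of the bed's centre line and 7 mm of a bay's centre line, lengthwise within 0.25 rad), with the clamp shut on them (within 0.03 rad of 0); lever within 0.11 rad of the middle notch; ring within 0.12 rad of the mark (all of step 1 and all of step 2 and all of step 3); the robot touches nothing.
It fails at once if the inner knob is turned (its rim moves more than 4 mm, about 0.33 rad) (distance of inner_rim from where it was at the start of the episode above 0.004 m).
It fails at once if something that is not part of the job is moved more than 4 cm (distance of any of objective, lens_cap, oil, dish, driver, mug, pen from where it was at the start of the episode above 0.04 m).
Of bar1, bar2, bar3, bar4 only 3 to 4 are there at a start; the rules pass over those that are not, and their reading is None.
At some moment in a run one of bar1, bar2, bar3, bar4 may be knocked a few centimetres aside while the robot is not near it.
Once in a run the grip may slacken for a moment while it holds something.
It also fails if it takes over 210 s, if anything falls off the work surface, if the arm or the gripper's body presses on something with over 40 N, if the wrist force passes 120 N, or if a joint passes its speed limit or range.

## Working session

There is one attempt and no reset: what is moved stays moved. The work goes in short steps, Python scripts to look and compute and a tool call to move; the robot and the scene stay as the last step left them, time stands still between calls to the robot, and variables do not carry over. Pictures are saved under pics/ and viewed, and the job is handed in when it is done.

Besides the shell and the picture viewer there is one more tool, called after "Emit:" as name(argument=value, ...) on one line, values as JSON. drive_tool: Moves the arm, as the interface text tells. Its arguments: {"type":"object","properties":{"commands":{"type":"array","items":{"type":"array"}},"grip_force":{"type":"number"}},"required":["commands"]}

```bash
mkdir -p pics
python3 - <<'E'
from station import bot
import cv2
for n in("side","top"):
    im=bot.camera(n); cv2.imwrite(f"pics/{n}0.png",im); print(n,bot.camera_info(n))
    cv2.imwrite(f"pics/{n}0b.png",cv2.resize(im,(800,600),interpolation=cv2.INTER_CUBIC))
print(bot.read_state())
E
```

```text
side {'fx': 357.47400686848675, 'fy': 357.47400686848675, 'cx': 255.883713128227, 'cy': 190.39007695944662, 'k1': -0.034211227098401374, 'origin': array([ 0.11607523, -0.57711243,  0.66171962]), 'rotation': array([ 0.83754133, -0.29028649,  0.15375707, -0.43659711])}
top {'fx': 475.51196240713216, 'fy': 475.51196240713216, 'cx': 251.95732289737182, 'cy': 206.18305446346386, 'k1': -0.09625850785238046, 'origin': array([0.45945668, 0.01850853, 1.45689317]), 'rotation': array([ 0.71329285, -0.6987168 ,  0.03410632, -0.04295234])}
{'time': 0.1, 'joint_pos': array([-1.35019572,  0.41181519, -0.01272525,  1.59700646,  0.00562223,
        1.13431437, -0.08222661]), 'joint_vel': array([-0.00033219, -0.00104849,  0.00051406, -0.00144397, -0.00245377,
        0.00030404,  0.00166487]), 'joint_efforts': array([ 3.20923318e-03, -6.01822615e+01,  6.84559252e-01, -3.00089657e+01,
        1.40149385e-02,  6.41117891e-03,  3.78849779e-05]), 'position': array([0.17790398, 0.59864883, 0.23052118]), 'eef_rot': array([ 8.01493418e-01,  5.98003121e-01, -5.65741094e-04,  4.98145693e-04]), 'force': array([ 1.05770731,  0.22054314, -0.61681886]), 'wrist_torque': array([-0.00138855,  0.01000688,  0.02989756]), 'finger_gap': 1.0007746672174234}
```

View pics/side0b.png

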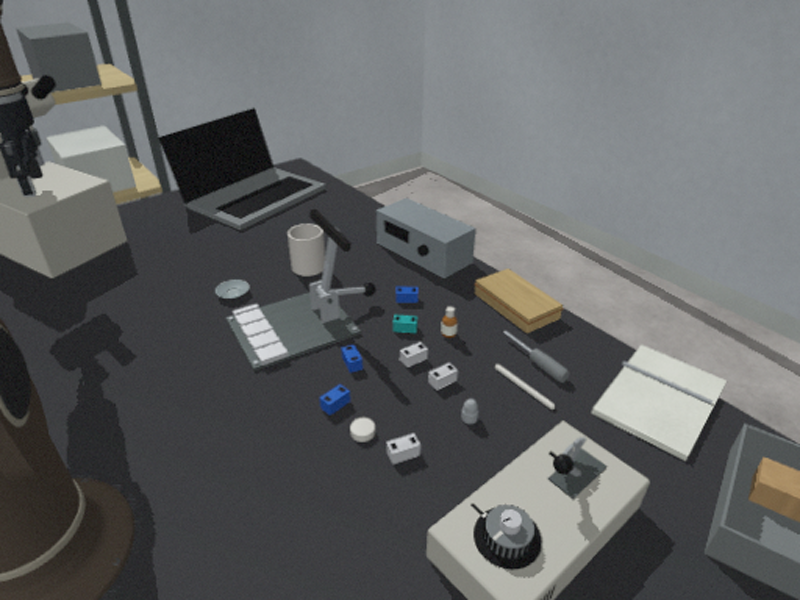

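View pics/top0b.png

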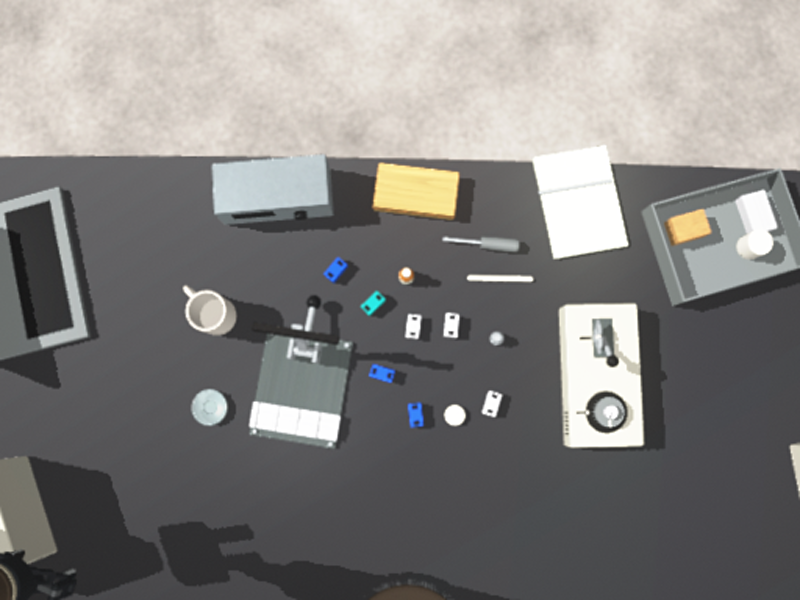

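```bash
cat > h.py <<'E'
import numpy as np, cv2
from scipy.spatial.transform import Rotation as R
from scipy.optimize import minimize
from station import bot
INFO={n:bot.camera_info(n) for n in("side","top")}
def proj(cam,P):
    i=INFO[cam];P=np.atleast_2d(P)
    q=R.from_quat(i["rotation"]).inv().apply(P-i["origin"])
    s=q[:,:2]/q[:,2:]; r2=(s**2).sum(1,keepdims=True)
    s=s*(1+i["k1"]*r2)
    return s*[i["fx"],i["fy"]]+[i["cx"],i["cy"]]
def ray(cam,uv):
    i=INFO[cam]; d=(np.array(uv,float)-[i["cx"],i["cy"]])/[i["fx"],i["fy"]]
    s=d.copy()
    for _ in range(20): s=d/(1+i["k1"]*(s@s))
    return i["origin"],R.from_quat(i["rotation"]).apply([*s,1.0])
def atz(cam,uv,z):
    o,d=ray(cam,uv); return o+d*(z-o[2])/d[2]
def tri(uvs):
    A=np.zeros((3,3));b=np.zeros(3)
    for c,uv in uvs.items():
        o,d=ray(c,uv);d=d/np.linalg.norm(d);M=np.eye(3)-np.outer(d,d);A+=M;b+=M@o
    return np.linalg.solve(A,b)
def box(x,y,th,L,W,z0,z1):
    c,s=np.cos(th),np.sin(th)
    return np.array([[x+c*a*L/2-s*b*W/2,y+s*a*L/2+c*b*W/2,z] for a in(-1,1) for b in(-1,1) for z in(z0,z1)])
S=8
def render(cam,pts,roi):
    x0,y0,x1,y1=roi
    uv=(proj(cam,pts)-[x0-0.5,y0-0.5])*S
    m=np.zeros(((y1-y0)*S,(x1-x0)*S),np.float32)
    h=cv2.convexHull(uv.astype(np.float32)); cv2.fillConvexPoly(m,np.round((h-0.5)*16).astype(np.int32),1.0,shift=4)
    return cv2.resize(m,(x1-x0,y1-y0),interpolation=cv2.INTER_AREA)
def fitbox(masks,p0,L,W,z0,z1,off=True):
    rois={}
    for c,m in masks.items():
        ys,xs=np.nonzero(m>0.3);rois[c]=(max(xs.min()-8,0),max(ys.min()-8,0),min(xs.max()+9,512),min(ys.max()+9,384))
    def cost(p):
        t=0
        for c,m in masks.items():
            r=rois[c];g=render(c,box(p[0],p[1],p[2],L,W,z0,z1),r)
            t+=np.abs(g-m[r[1]:r[3],r[0]:r[2]]).sum()/m.sum()
        return t
    best=None
    for dth in(0,0.3,-0.3,0.8,-.8,1.5):
        s=minimize(cost,[p0[0],p0[1],p0[2]+dth],method="Nelder-Mead",options=dict(initial_simplex=np.array([[p0[0],p0[1],p0[2]+dth]]+[[p0[0]+.004,p0[1],p0[2]+dth],[p0[0],p0[1]+.004,p0[2]+dth],[p0[0],p0[1],p0[2]+dth+.2]]),xatol=1e-5,fatol=1e-4))
        if best is None or s.fun<best.fun: best=s
    return best.x,best.fun
def white(im,lo=100):
    hsv=cv2.cvtColor(im,cv2.COLOR_BGR2HSV); return hsv
E
python3 - <<'E'
from h import *
bot.camera("side");bot.camera("top")
for c in("side","top"):
    for q in("bar1_mid","fixture","clamp_pivot","clamp_ball","ctrl","ring_mid","inner_rim","lever_ball","lever_pivot"):
        print(c,q,[(np.round(d["xy"],1).tolist(),round(d["p"],2)) for d in bot.mark_of(c,q)][:8])
    print([(np.round(d["xy"],1).tolist(),d["pixels"].sum(),round(d["p"],2)) for d in bot.silhouettes(c,"bar1_mid")])
print(bot.read_state()["time"])
E
```

```text
side bar1_mid [([267.7, 227.6], 0.69), ([226.6, 228.3], 0.69), ([258.5, 209.7], 0.5)]
side fixture [([165.8, 215.7], 0.76)]
side clamp_pivot [([208.3, 186.2], 0.7)]
side clamp_ball [([236.9, 184.9], 0.7)]
side ctrl [([343.1, 340.8], 0.78)]
side ring_mid [([325.5, 340.5], 0.96)]
side inner_rim [([323.0, 331.6], 0.63)]
side lever_ball [([359.2, 300.8], 0.75)]
side lever_pivot [([369.2, 303.9], 0.9)]
[([265.2, 227.9], np.int64(200), 0.75), ([261.0, 208.2], np.int64(157), 0.64), ([223.6, 228.2], np.int64(174), 0.44)]
top bar1_mid [([320.9, 176.6], 0.59), ([241.7, 237.7], 0.53), ([262.8, 208.7], 0.45)]
top fixture [([187.0, 266.8], 0.83)]
top clamp_pivot [([195.7, 224.8], 0.61)]
top clamp_ball [([199.0, 192.9], 0.69)]
top ctrl [([378.2, 239.3], 0.86)]
top ring_mid [([389.9, 262.4], 0.55)]
top inner_rim [([393.5, 266.0], 0.59)]
top lever_ball [([389.7, 229.0], 0.51)]
top lever_pivot [([384.7, 215.1], 0.88)]
[([236.5, 195.8], np.int64(113), 0.61), ([243.5, 237.0], np.int64(112), 0.52)]
1.2
```

Run:
```python
import cv2
s=cv2.imread("pics/side0.png");t=cv2.imread("pics/top0.png")
cv2.imwrite("pics/c1.png",cv2.resize(t[150:300,150:350],(800,600),interpolation=cv2.INTER_CUBIC))
cv2.imwrite("pics/c2.png",cv2.resize(s[120:310,130:383],(800,600),interpolation=cv2.INTER_CUBIC))
cv2.imwrite("pics/c3.png",cv2.resize(s[264:384,264:424],(800,600),interpolation=cv2.INTER_CUBIC))
```

```text
(no output)
```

View pics/c1.png

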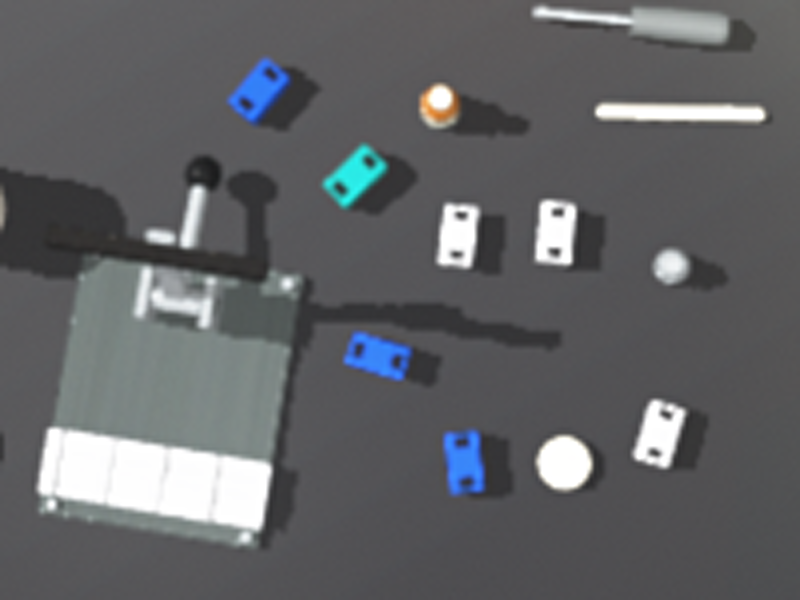

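View pics/c2.png

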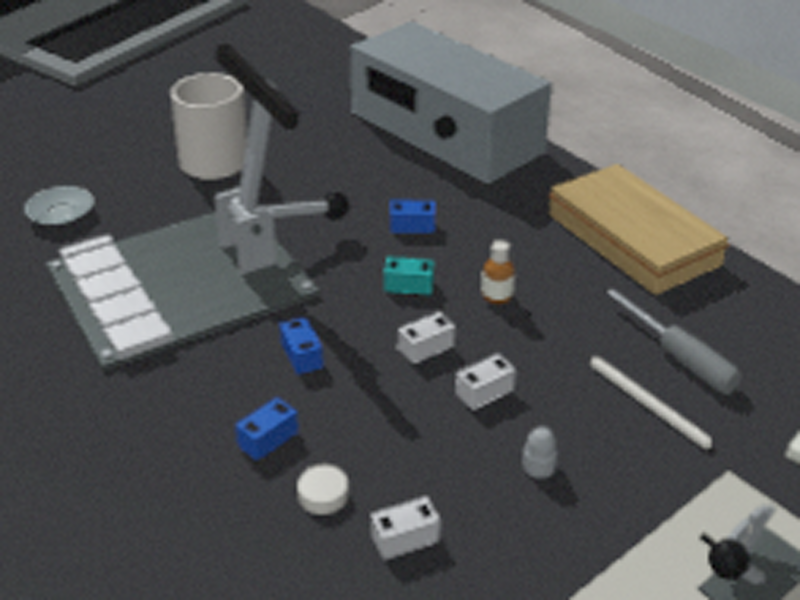

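View pics/c3.png

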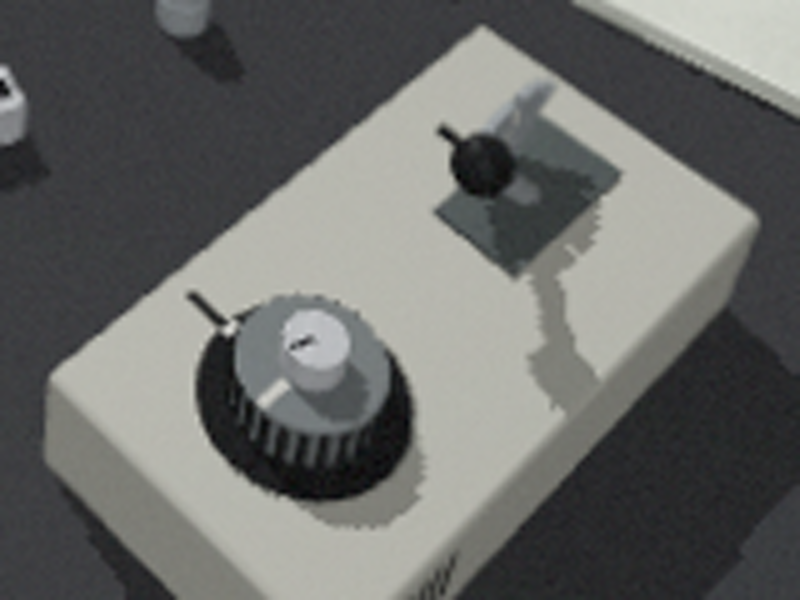

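```bash
cat > meas.py <<'E'
from h import *
def bars(ims):
    out=[]
    ms={}
    for c,im in ims.items():
        g=im.astype(float); lum=g.mean(2); sat=g.max(2)-g.min(2)
        ms[c]=(lum,sat)
    # candidates in top
    lum,sat=ms["top"]
    b=((lum>150)&(sat<30)).astype(np.uint8)
    b=cv2.morphologyEx(b,cv2.MORPH_CLOSE,np.ones((3,3),np.uint8))
    n,l,st,ce=cv2.connectedComponentsWithStats(b)
    for k in range(1,n):
        if 70<st[k,4]<170 and ce[k][1]>150 and ce[k][0]>120:
            P=atz("top",ce[k],0.024)
            m=(l==k).astype(np.float32); out.append((P,m,st[k,4],ce[k]))
    return out
def sidemask(im,P,rad=25,thr=75,z=.012):
    u=proj("side",[P[0],P[1],z])[0]
    g=im.astype(float);b=((g.mean(2)>thr)&((g.max(2)-g.min(2))<40)).astype(np.uint8)
    n,l,st,ce=cv2.connectedComponentsWithStats(cv2.morphologyEx(b,cv2.MORPH_CLOSE,np.ones((3,3),np.uint8)))
    lab=l[int(u[1]),int(u[0])]
    if not lab: return None
    m=(l==lab)
    cn,_=cv2.findContours(m.astype(np.uint8),cv2.RETR_EXTERNAL,cv2.CHAIN_APPROX_NONE)
    f=np.zeros(m.shape,np.uint8);cv2.drawContours(f,cn,-1,1,-1);return f.astype(np.float32)
def run():
    ims={c:bot.camera(c) for c in("top","side")}
    for P,m,a,ce in bars(ims):
        d={"top":m}; p1,f1=fitbox(d,[P[0],P[1],0.1],.044,.024,0,.024)
        s=sidemask(ims["side"],P)
        if s is not None and s.sum()<600:
            p2,f2=fitbox({"side":s},[p1[0],p1[1],p1[2]],.044,.024,0,.024)
            p3,f3=fitbox({"side":s,"top":m},p1,.044,.024,0,.024)
        else: p2=f2=p3=f3=None
        print(np.round(ce,1),a,"top",np.round(p1,4),round(f1,2),"side",None if p2 is None else (np.round(p2,4),round(f2,2),"both",np.round(p3,4),round(f3,2)))
if __name__=="__main__": run(); print(bot.read_state()["time"])
E
python3 meas.py
python3 - <<'E'
from h import *
# bed mask in top from saved image
for c,thr in(("top",190),("side",120)):
    im=cv2.imread(f"pics/{c}0.png").astype(float)
    b=((im.mean(2)>thr)&(im.max(2)-im.min(2)<30)).astype(np.uint8)
    b=cv2.morphologyEx(b,cv2.MORPH_CLOSE,np.ones((3,3),np.uint8))
    n,l,st,ce=cv2.connectedComponentsWithStats(b)
    uv=(185,270) if c=="top" else (163,213)
    k=l[uv[1],uv[0]];print(c,st[k],ce[k])
    m=(l==k).astype(np.float32)
    P=atz(c,ce[k],.016)
    print(fitbox({c:m},[P[0],P[1],-0.1],.048,.170,.015 if c=="top" else .008,.018))
for uvs in ({"top":(199,192.9),"side":(236.9,184.9)},{"top":(389.7,229),"side":(359.2,300.8)},{"top":(389.9,262.4),"side":(325.5,340.5)},{"top":(384.7,215.1),"side":(369.2,303.9)},{"top":(195.7,224.8),"side":(208.3,186.2)},{"top":(378.2,239.3),"side":(343.1,340.8)}): print(np.round(tri(uvs),4))
E
```

```text
[319.  177.5] 161 top [ 0.7103 -0.1678  1.969 ] 1.04 side (array([ 0.7014, -0.1447,  2.2585]), np.float64(1.17), 'both', array([ 0.7089, -0.1399,  1.1891]), np.float64(2.27))
[195.3 205.4] 83 top [ 0.6211  0.2123 -0.2112] 0.97 side None
[264.  208.4] 141 top [ 0.6111  0.0014 -0.1067] 0.13 side (array([ 0.6079,  0.0016, -0.107 ]), np.float64(0.08), 'both', array([ 0.6093,  0.0019, -0.0845]), np.float64(0.27))
[288.4 207.6] 143 top [ 0.6145 -0.0729 -0.0715] 0.11 side (array([ 0.6107, -0.0725, -0.1005]), np.float64(0.07), 'both', array([ 0.6135, -0.0728,  3.0712]), np.float64(0.27))
[314.3 258. ] 148 top [ 0.4636 -0.1534 -0.3176] 0.11 side (array([ 0.4605, -0.1526,  2.8831]), np.float64(0.08), 'both', array([ 0.4622, -0.1529, -0.2903]), np.float64(0.24))
[290.5 265.3] 147 top [ 0.4407 -0.0818 -0.05  ] 0.37 side (array([ 0.4352, -0.0849, -0.6138]), np.float64(0.3), 'both', array([ 0.4373, -0.0845, -0.5418]), np.float64(0.73))
top [160 257  58  29 979] [188.29111338 269.37180797]
(array([ 0.42185732,  0.22660599, -0.13491193]), np.float64(0.07577885687351227))
side [145 195  40  38 721] [165.75312067 213.49375867]
(array([ 0.41886853,  0.22862349, -0.13929386]), np.float64(0.0825459435582161))
[0.6547 0.1993 0.0258]
[ 0.5485 -0.3586  0.0975]
[ 0.452  -0.366   0.0691]
[ 0.5935 -0.3577  0.0505]
[0.5539 0.202  0.0616]
[ 0.5254 -0.3563 -0.017 ]Traceback (most recent call last):
  File "meas.py", line 37, in <module>
    if __name__=="__main__": run(); print(bot.read_state()["time"])
                             ~~~^^
  File "meas.py", line 31, in run
    s=sidemask(ims["side"],P)
  File "meas.py", line 22, in sidemask
    lab=l[int(u[1]),int(u[0])]
        ~^^^^^^^^^^^^^^^^^^^^^
IndexError: index 641 is out of bounds for axis 0 with size 384
```

```bash
cat > plan.py <<'E'
import sys
from h import *
def target(yaw): return R.from_euler("z",yaw)*R.from_euler("x",np.pi)
def plan(pos,yaw):
    s=bot.read_state(); Rc=R.from_quat(s["eef_rot"])
    d=Rc.inv().apply(np.array(pos)-s["position"])/0.03
    best=None
    for y in(yaw,yaw+np.pi,yaw-np.pi):
        r=(Rc.inv()*target(y)).as_rotvec(degrees=True)/10
        if best is None or np.linalg.norm(r)<np.linalg.norm(best): best=r
    print("t",round(s["time"],2),"pos",np.round(s["position"],4),"j7",round(s["joint_pos"][6],2),"gap",round(s["finger_gap"]*85.4,1),"F",np.round(s["force"],1))
    print("shift",np.round(d,3).tolist(),"turn",np.round(best,3).tolist(),"rows",round(max(np.linalg.norm(d)*30/62.5,np.linalg.norm(best)*10/10.7),1))
if __name__=="__main__":
    a=[float(v) for v in sys.argv[1:5]]; plan(a[:3],a[3])
E
python3 plan.py 0.6095 0.0015 0.20 -0.105
```

```text
t 1.3 pos [0.178  0.5991 0.2313] j7 -0.08 gap 85.2 F [-0.4  1.1 -0.4]
shift [-14.999, 19.46, 1.043] turn [0.0, 0.0, 7.947] rows 11.8
```

Emit:
drive_tool(commands=[[[-2, 2.6, -2], [0, 0, 0.8], 60], [[-4, 5.2, -2.5], [0, 0, 1.6], 60], [[-6, 7.8, -2.5], [0, 0, 2.5], 60], [[-8, 10.4, -2.5], [0, 0, 3.4], 60], [[-9.5, 12.3, -2.5], [0, 0, 4.3], 60], [[-11, 14.3, -2], [0, 0, 5.2], 60], [[-12.5, 16.2, -1], [0, 0, 6.1], 60], [[-14, 18.2, 0], [0, 0, 7], 60], [[-15, 19.46, 1.04], [0, 0, 7.95], 60], [[-15, 19.46, 1.04], [0, 0, 7.95], 60], [[-15, 19.46, 1.04], [0, 0, 7.95], 60], [[-15, 19.46, 1.04], [0, 0, 7.95], 60], [[-15, 19.46, 1.04], [0, 0, 7.95], 60], [[-15, 19.46, 1.04], [0, 0, 7.95], 60]], grip_force=40)

```text
time: 3.05
position: [0.6094, 0.0008, 0.1996]
eef_rot: [0.999, -0.054, -0.0, 0.0]
force: [-0.2, -0.2, 0.2]
finger_gap: 0.704
```

```bash
python3 plan.py 0.6095 0.0015 0.06 -0.105
python3 - <<'E'
from h import *
s=bot.camera("side");t=bot.camera("top")
cv2.imwrite("pics/s1.png",cv2.resize(s,(800,600)));cv2.imwrite("pics/t1.png",cv2.resize(t[130:310,130:370],(800,600)))
E
```

```text
t 3.05 pos [0.6094 0.0008 0.1996] j7 0.04 gap 60.1 F [-0.2 -0.2  0.2]
shift [0.005, -0.024, 4.653] turn [0.002, 0.006, -0.013] rows 2.2
```

View pics/s1.png

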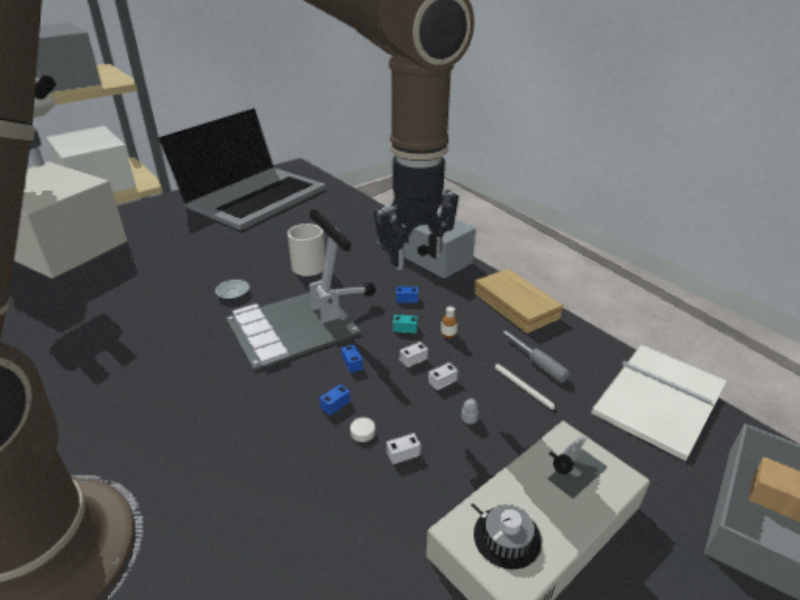

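View pics/t1.png

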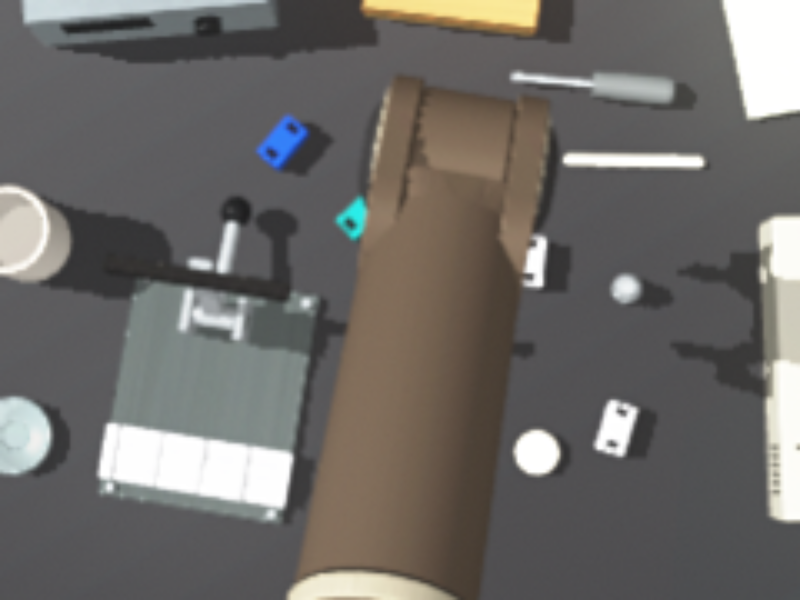

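Emit:
drive_tool(commands=[[[0, 0, 2], [0, 0, 0], 62], [[0, 0, 4], [0, 0, 0], 62], [[0, 0, 5.5], [0, 0, 0], 62], [[0, 0, 6], [0, 0, 0], 62], [[0, 0, 6.3], [0, 0, 0], 62], [[0, 0, 6.3], [0, 0, 0], 62]])

```text
time: 3.9
position: [0.6103, 0.002, 0.0123]
eef_rot: [0.999, -0.052, 0.001, -0.0]
force: [-0.3, -0.1, 0.3]
finger_gap: 0.725
```

```bash
python3 plan.py 0.6095 0.0015 0.003 -0.105
python3 - <<'E'
from h import *
s=bot.camera("side")
cv2.imwrite("pics/s2.png",cv2.resize(s[150:270,190:350],(800,600)))
E
```

```text
t 3.9 pos [0.6103 0.002  0.0123] j7 0.16 gap 61.9 F [-0.3 -0.1  0.3]
shift [-0.025, 0.02, 0.309] turn [-0.004, -0.01, 0.0] rows 0.1
```

View pics/s2.png

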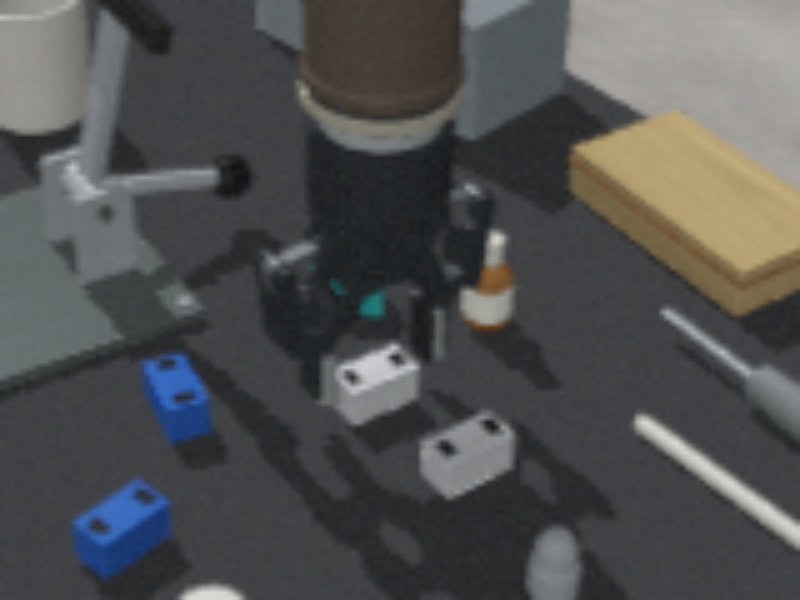

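Emit:
drive_tool(commands=[[[0, 0, 0.3], [0, 0, 0], 62], [[0, 0, 0.3], [0, 0, 0], 50], [[0, 0, 0.3], [0, 0, 0], 38], [[0, 0, 0.3], [0, 0, 0], 35], [[0, 0, 0.3], [0, 0, 0], 30], [[0, 0, 0.3], [0, 0, 0], 30]], grip_force=50)

```text
time: 4.7
position: [0.6097, 0.0014, 0.0024]
eef_rot: [0.999, -0.053, 0.0, -0.0]
force: [-1.3, -0.3, 4.4]
finger_gap: 0.506
```

```bash
python3 plan.py 0.6095 0.0015 0.12 -0.105
python3 - <<'E'
from h import *
s=bot.camera("side")
cv2.imwrite("pics/s3.png",cv2.resize(s[150:270,190:350],(800,600)))
E
```

```text
t 4.7 pos [0.6097 0.0014 0.0024] j7 0.16 gap 43.2 F [-1.3 -0.3  4.4]
shift [-0.005, -0.002, -3.92] turn [-0.001, -0.002, -0.004] rows 1.9
```

View pics/s3.png

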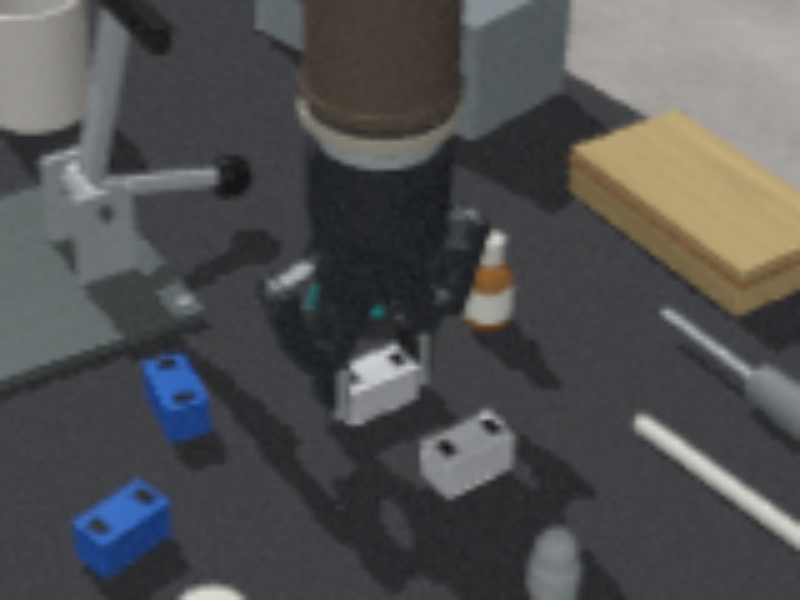

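Emit:
drive_tool(commands=[[[0, 0, -0.5], [0, 0, 0], 30], [[0, 0, -2], [0, 0, 0], 30], [[-0.5, 0, -4], [0, 0, 0], 30], [[-2.2, 0, -4.2], [0, 0, 0], 30], [[-4, -0.5, -4.2], [0, 0, 0], 30], [[-5.3, -2, -4.2], [0, 0, 0], 30], [[-5.3, -2, -4.2], [0, 0, 0], 30], [[-5.3, -2, -4.2], [0, 0, 0], 30]])

```text
time: 5.75
position: [0.4582, 0.078, 0.1287]
eef_rot: [0.999, -0.052, 0.001, -0.0]
force: [0.0, 0.2, -1.2]
finger_gap: 0.504
```

```bash
python3 plan.py 0.4231 0.2474 0.10 -0.137
```

```text
t 5.75 pos [0.4582 0.078  0.1287] j7 -0.16 gap 43.0 F [ 0.   0.2 -1.2]
shift [-1.753, -5.493, 0.958] turn [-0.003, -0.006, 0.186] rows 2.8
```

Emit:
drive_tool(commands=[[[-0.6, -1.8, 0], [0, 0, 0.1], 30], [[-1.2, -3.6, 0.3], [0, 0, 0.19], 30], [[-1.75, -5.2, 0.8], [0, 0, 0.19], 30], [[-1.75, -5.49, 0.96], [0, 0, 0.19], 30], [[-1.75, -5.49, 1.6], [0, 0, 0.19], 30], [[-1.75, -5.49, 1.6], [0, 0, 0.19], 30], [[-1.75, -5.49, 1.6], [0, 0, 0.19], 30]])

```text
time: 6.62
position: [0.4239, 0.246, 0.0806]
eef_rot: [0.998, -0.071, 0.0, 0.0]
force: [-0.2, 0.3, -1.2]
finger_gap: 0.496
```

```bash
python3 plan.py 0.4231 0.2474 0.021 -0.137
python3 - <<'E'
from h import *
s=bot.camera("side");t=bot.camera("top")
cv2.imwrite("pics/s4.png",cv2.resize(s[130:250,110:270],(800,600),interpolation=cv2.INTER_CUBIC));cv2.imwrite("pics/t4.png",cv2.resize(t[210:300,130:250],(800,600)))
E
```

```text
t 6.62 pos [0.4239 0.246  0.0806] j7 -0.51 gap 42.4 F [-0.2  0.3 -1.2]
shift [-0.035, -0.041, 1.986] turn [0.001, -0.004, -0.024] rows 1.0
```

View pics/s4.png

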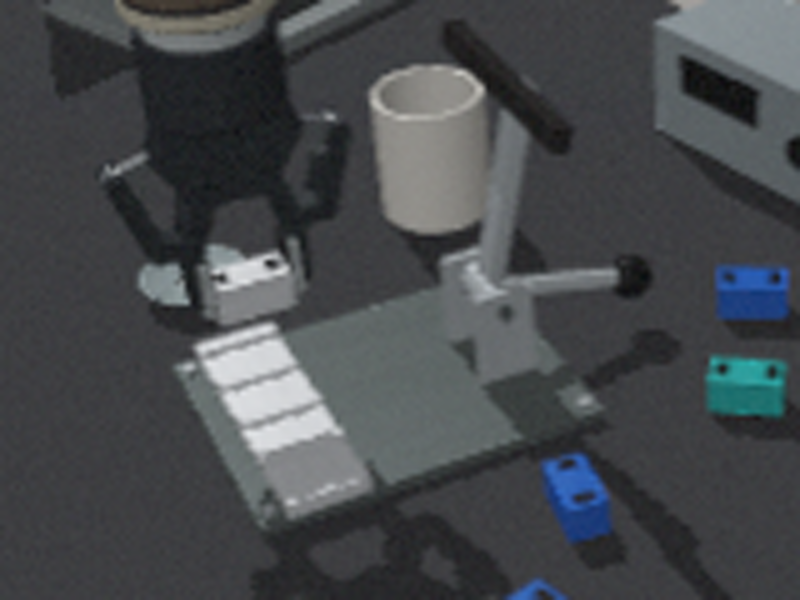

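View pics/t4.png

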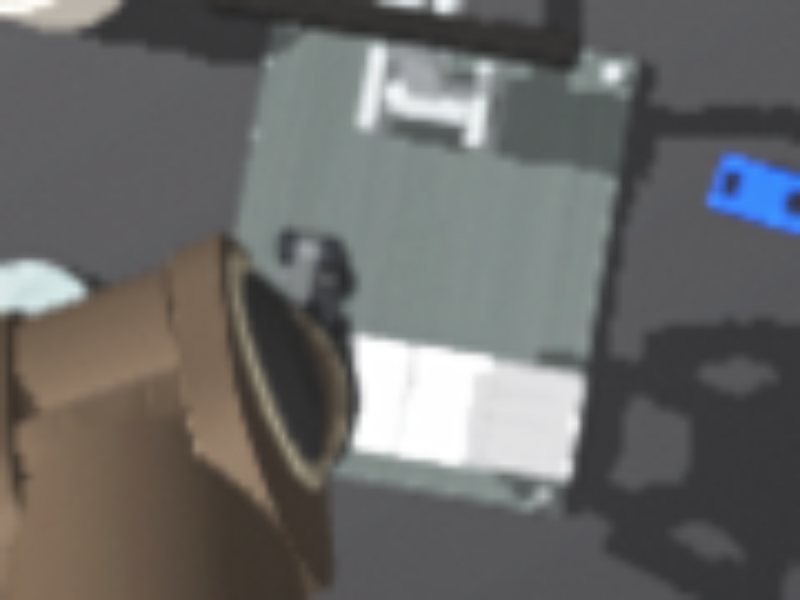

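Run:
```python
from h import *
from meas import sidemask
s=bot.camera("side");st=bot.read_state()
g=s.astype(float)
for thr in(95,110,125):
    P=[.423,.246,.09]
    u=proj("side",P)[0]
    m=sidemask(s,[P[0],P[1]],thr=thr,z=.09)
    print(u, None if m is None else m.sum())
    if m is not None and m.sum()<500:
        z=st["position"][2]-.0024
        print(fitbox({"side":m},[.423,.246,-.137],.044,.024,z,z+.024))
print(proj("side",box(.4239,.246,-.137,.044,.024,.0782,.1022)).round(1))
```

```text
[159.90839815 187.05229524] 3488.0
[159.90839815 187.05229524] 1077.0
[159.90839815 187.05229524] 884.0
[[154.6 194.7]
 [153.2 187.7]
 [152.  190.5]
 [150.7 183.5]
 [169.6 190.2]
 [168.5 183.2]
 [166.8 186.1]
 [165.7 179.2]]
```

Emit:
drive_tool(commands=[[[-0.03, -0.04, 1], [0, 0, 0], 30], [[-0.03, -0.04, 1.6], [0, 0, 0], 30], [[-0.03, -0.04, 1.9], [0, 0, 0], 30], [[-0.03, -0.04, 2.05], [0, 0, 0], 30], [[-0.03, -0.04, 2.05], [0, 0, 0], 30]])

```text
time: 7.4
position: [0.4224, 0.2486, 0.0189]
eef_rot: [0.998, -0.069, 0.0, -0.0]
force: [-0.3, -0.3, -0.8]
finger_gap: 0.503
```

```bash
python3 plan.py 0.4231 0.2474 0.018 -0.137
python3 - <<'E'
from h import *
s=bot.camera("side")
cv2.imwrite("pics/s5.png",cv2.resize(s[150:240,110:230],(800,600),interpolation=cv2.INTER_CUBIC))
E
```

```text
t 7.4 pos [0.4224 0.2486 0.0189] j7 -0.44 gap 42.9 F [-0.3 -0.3 -0.8]
shift [0.03, 0.035, 0.029] turn [-0.002, -0.001, -0.011] rows 0.0
```

View pics/s5.png

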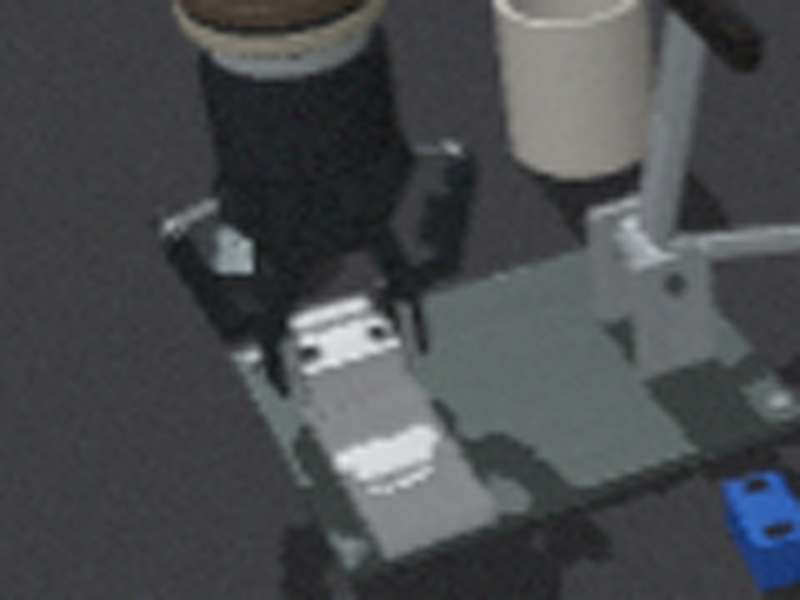

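Emit:
drive_tool(commands=[[[0.03, 0.03, 0.05], [0, 0, 0], 30], [[0.03, 0.03, 0.05], [0, 0, 0], 50], [[0.03, 0.03, 0.05], [0, 0, 0], 60], [[0.03, 0.03, -0.1], [0, 0, 0], 62], [[0, 0, -1], [0, 0, 0], 62], [[0, 0, -3], [0, 0, 0], 62], [[1, 1, -4], [0, 0, 0], 62], [[1.5, 3, -4], [0, 0, 0], 62], [[2, 5, -4], [0, 0, 0], 62], [[2, 5, -4], [0, 0, 0], 62]])

```text
time: 8.7
position: [0.4611, 0.0867, 0.1393]
eef_rot: [0.997, -0.073, 0.0, 0.0]
force: [0.1, 1.8, 0.0]
finger_gap: 0.724
```

```bash
python3 plan.py 0.6126 -0.0727 0.15 -0.085
python3 - <<'E'
from h import *
s=bot.camera("side");t=bot.camera("top")
cv2.imwrite("pics/s6.png",cv2.resize(s[150:240,110:230],(800,600),interpolation=cv2.INTER_CUBIC));cv2.imwrite("pics/s6t.png",cv2.resize(t[130:310,130:370],(800,600),interpolation=cv2.INTER_CUBIC))
E
```

```text
t 8.7 pos [0.4611 0.0867 0.1393] j7 -0.23 gap 61.9 F [0.1 1.8 0. ]
shift [5.774, 4.517, -0.349] turn [0.003, -0.005, -0.355] rows 3.5
```

View pics/s6.png

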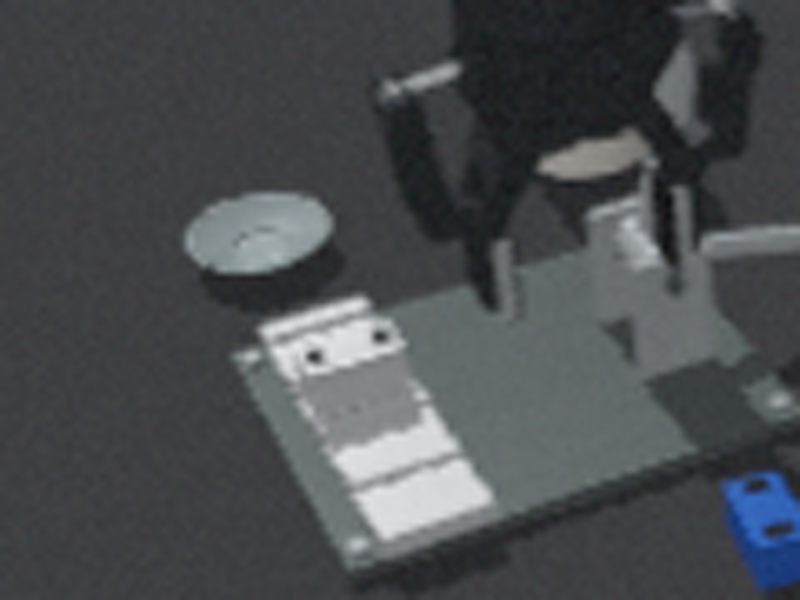

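View pics/s6t.png

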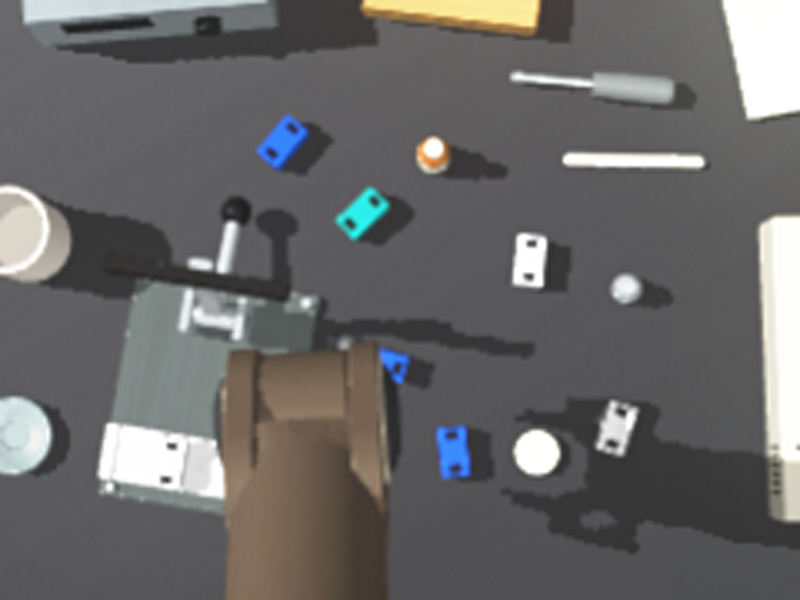

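Emit:
drive_tool(commands=[[[1.6, 1.3, 0], [0, 0, 0], 62], [[3.2, 2.5, 0], [0, 0, -0.2], 62], [[4.8, 3.8, 0], [0, 0, -0.35], 62], [[5.77, 4.52, 0], [0, 0, -0.35], 62], [[5.77, 4.52, 1], [0, 0, -0.35], 62], [[5.77, 4.52, 2], [0, 0, -0.35], 62], [[5.77, 4.52, 3], [0, 0, -0.35], 62], [[5.77, 4.52, 3], [0, 0, -0.35], 62]])

```text
time: 9.8
position: [0.612, -0.0641, 0.0462]
eef_rot: [0.999, -0.037, -0.002, -0.0]
force: [-0.2, 0.3, -0.1]
finger_gap: 0.724
```

```bash
python3 plan.py 0.6126 -0.0727 0.003 -0.085;  python3 - <<'E'
from h import *
s=bot.camera("side")
cv2.imwrite("pics/s7.png",cv2.resize(s[170:290,210:370],(800,600)))
E
```

```text
t 9.8 pos [ 0.612  -0.0641  0.0462] j7 0.29 gap 61.8 F [-0.2  0.3 -0.1]
shift [0.048, 0.285, 1.438] turn [-0.002, 0.029, 0.057] rows 0.7
```

View pics/s7.png

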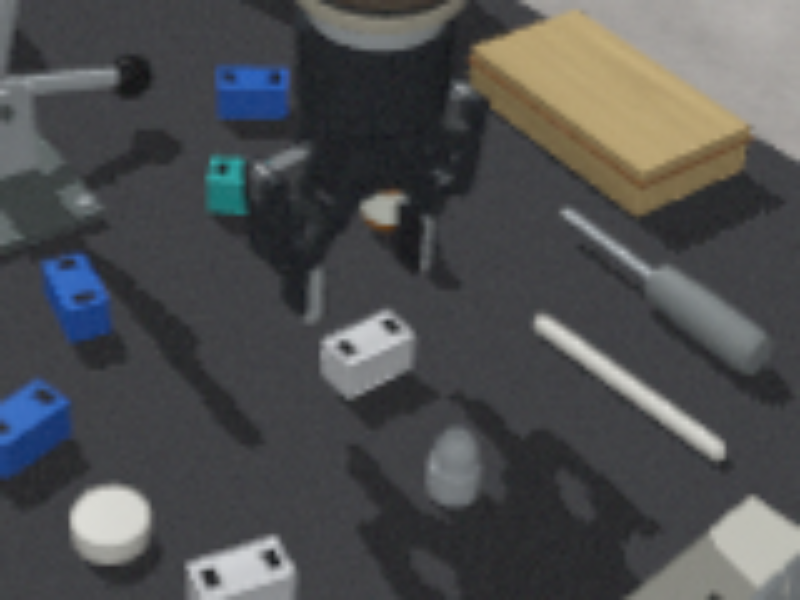

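Emit:
drive_tool(commands=[[[0, 0, 0], [0, 0, 0], 62], [[0, 0, 0], [0, 0, 0], 62]])

```text
time: 10.1
position: [0.6144, -0.0663, 0.0499]
eef_rot: [0.999, -0.039, 0.001, -0.0]
force: [-0.6, 0.5, 0.4]
finger_gap: 0.727
```

```bash
python3 plan.py 0.6126 -0.0727 0.003 -0.085
```

```text
t 10.1 pos [ 0.6144 -0.0663  0.0499] j7 0.29 gap 62.1 F [-0.6  0.5  0.4]
shift [-0.047, 0.219, 1.565] turn [-0.002, -0.012, 0.045] rows 0.8
```

Emit:
drive_tool(commands=[[[-0.05, 0.22, 0], [0, 0, 0.04], 62], [[-0.05, 0.22, 0.8], [0, 0, 0.04], 62], [[-0.05, 0.22, 1.3], [0, 0, 0.04], 62], [[-0.05, 0.22, 1.56], [0, 0, 0.04], 62], [[-0.05, 0.22, 1.56], [0, 0, 0.04], 62], [[-0.05, 0.22, 1.56], [0, 0, 0.04], 50], [[-0.05, 0.22, 1.56], [0, 0, 0.04], 38], [[-0.05, 0.22, 1.56], [0, 0, 0.04], 30], [[-0.05, 0.22, 1.56], [0, 0, 0.04], 30], [[-0.05, 0.22, 1.56], [0, 0, 0.04], 30]])

```text
time: 11.35
position: [0.6122, -0.0732, 0.0027]
eef_rot: [0.999, -0.042, 0.001, -0.0]
force: [-0.5, 0.3, 6.8]
finger_gap: 0.505
```

```bash
python3 plan.py 0.45 0.08 0.13 -0.137;  python3 - <<'E'
from h import *
s=bot.camera("side")
cv2.imwrite("pics/s8.png",cv2.resize(s[170:290,210:370],(800,600)))
E
```

```text
t 11.35 pos [ 0.6122 -0.0732  0.0027] j7 0.33 gap 43.1 F [-0.5  0.3  6.8]
shift [-5.811, -4.631, -4.253] turn [-0.001, -0.009, 0.3] rows 4.1
```

View pics/s8.png

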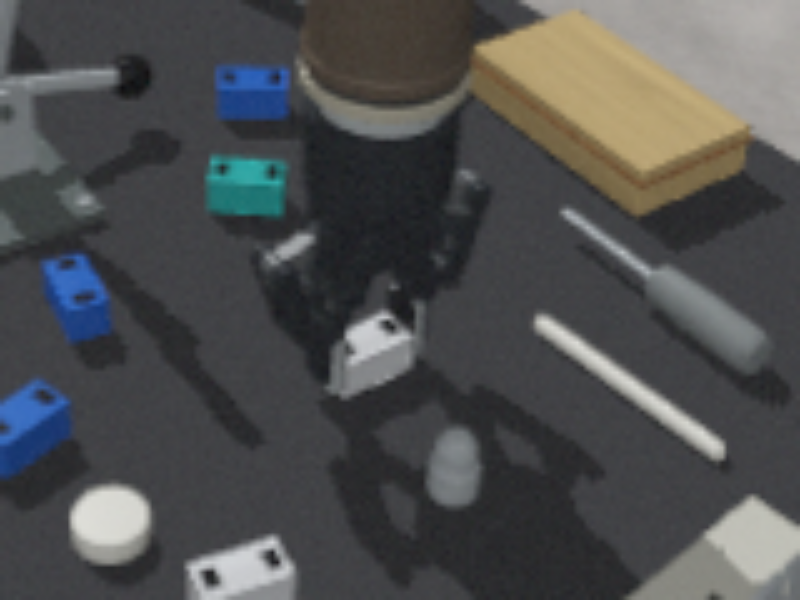

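Emit:
drive_tool(commands=[[[0, 0, -0.5], [0, 0, 0], 30], [[0, 0, -2], [0, 0, 0], 30], [[-0.5, -0.3, -4], [0, 0, 0], 30], [[-2, -1, -4.25], [0, 0, 0.1], 30], [[-3.6, -2, -4.25], [0, 0, 0.2], 30], [[-5, -3, -4.25], [0, 0, 0.3], 30], [[-5.8, -4.6, -4.25], [0, 0, 0.3], 30], [[-6, -6, -4.25], [0, 0, 0.3], 30], [[-6.2, -7.5, -4.2], [0, 0, 0.3], 30], [[-6.4, -9, -4], [0, 0, 0.3], 30], [[-6.4, -9, -3.5], [0, 0, 0.3], 30], [[-6.4, -9, -3], [0, 0, 0.3], 30], [[-6.4, -9, -3], [0, 0, 0.3], 30], [[-6.4, -9, -3], [0, 0, 0.3], 30]])

```text
time: 13.15
position: [0.4434, 0.2111, 0.092]
eef_rot: [0.998, -0.069, 0.0, 0.0]
force: [0.5, -0.4, 0.0]
finger_gap: 0.504
```

```bash
python3 plan.py 0.4177 0.2078 0.0185 -0.137;  python3 - <<'E'
from h import *
s=bot.camera("side")
cv2.imwrite("pics/s9.png",cv2.resize(s[130:250,110:270],(800,600),interpolation=cv2.INTER_CUBIC))
E
```

```text
t 13.15 pos [0.4434 0.2111 0.092 ] j7 -0.41 gap 43.0 F [ 0.5 -0.4  0. ]
shift [-0.832, 0.227, 2.451] turn [0.001, -0.001, -0.012] rows 1.2
```

View pics/s9.png

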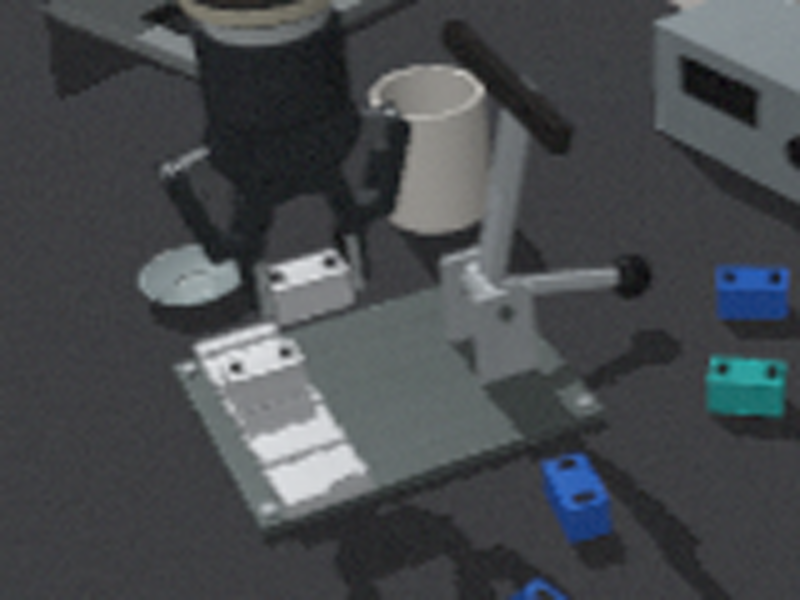

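Emit:
drive_tool(commands=[[[-0.83, 0.23, 0.3], [0, 0, 0], 30], [[-0.83, 0.23, 1], [0, 0, 0], 30], [[-0.83, 0.23, 1.5], [0, 0, 0], 30], [[-0.83, 0.23, 1.5], [0, 0, 0], 30], [[-0.83, 0.23, 1.5], [0, 0, 0], 30]])

```text
time: 13.82
position: [0.418, 0.2087, 0.0472]
eef_rot: [0.998, -0.069, 0.0, -0.0]
force: [0.3, 0.0, -0.3]
finger_gap: 0.503
```

```bash
python3 plan.py 0.4177 0.2078 0.018 -0.137;  python3 - <<'E'
from h import *
s=bot.camera("side")
cv2.imwrite("pics/s10.png",cv2.resize(s[150:240,110:230],(800,600),interpolation=cv2.INTER_CUBIC))
E
```

```text
t 13.82 pos [0.418  0.2087 0.0472] j7 -0.38 gap 42.9 F [ 0.3  0.  -0.3]
shift [-0.006, 0.032, 0.973] turn [-0.001, -0.003, -0.003] rows 0.5
```

View pics/s10.png

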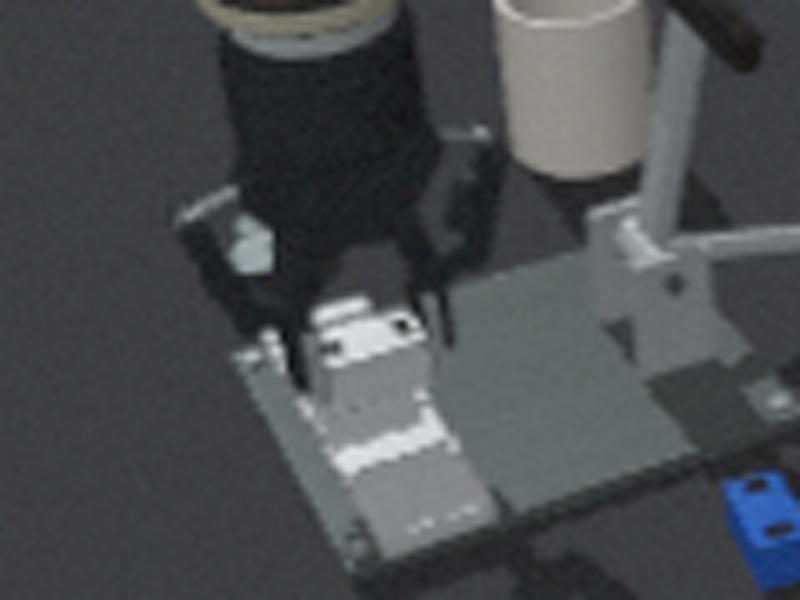

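Emit:
drive_tool(commands=[[[0, 0.03, 0.5], [0, 0, 0], 30], [[0, 0.03, 0.8], [0, 0, 0], 30], [[0, 0.03, 0.97], [0, 0, 0], 30], [[0, 0.03, 0.97], [0, 0, 0], 30], [[0, 0.03, 0.97], [0, 0, 0], 50], [[0, 0.03, 0.97], [0, 0, 0], 60], [[0, 0.03, 0.8], [0, 0, 0], 62], [[0, 0, 0], [0, 0, 0], 62], [[0, 0, -2], [0, 0, 0], 62], [[0, 1, -3], [0, 0, 0], 62], [[0.5, 3, -3], [0, 0, 0], 62], [[0.8, 5, -3], [0, 0, 0], 62], [[1, 7, -3], [0, 0, 0], 62], [[1, 9, -3], [0, 0, 0], 62], [[1, 9, -3], [0, 0, 0], 62], [[1, 9, -3], [0, 0, 0], 62], [[1, 9, -3], [0, 0, 0], 62]])

```text
time: 16.0
position: [0.4105, -0.0613, 0.1368]
eef_rot: [0.998, -0.067, -0.0, -0.0]
force: [0.5, -0.1, -0.3]
finger_gap: 0.721
```

```bash
python3 plan.py 0.462 -0.153 0.10 -0.3
python3 - <<'E'
from h import *
s=bot.camera("side");t=bot.camera("top")
cv2.imwrite("pics/s11.png",cv2.resize(s[110:300,110:363],(800,600),interpolation=cv2.INTER_CUBIC));cv2.imwrite("pics/t11.png",cv2.resize(t[130:310,130:370],(800,600),interpolation=cv2.INTER_CUBIC))
E
```

```text
t 16.0 pos [ 0.4105 -0.0613  0.1368] j7 0.11 gap 61.6 F [ 0.5 -0.1 -0.3]
shift [2.111, 2.798, 1.225] turn [-0.002, 0.001, 0.949] rows 1.8
```

View pics/s11.png

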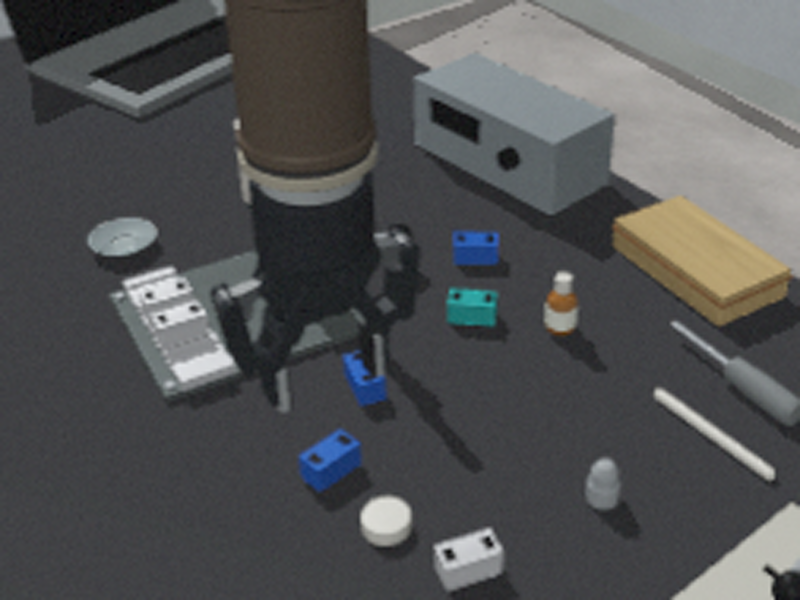

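View pics/t11.png

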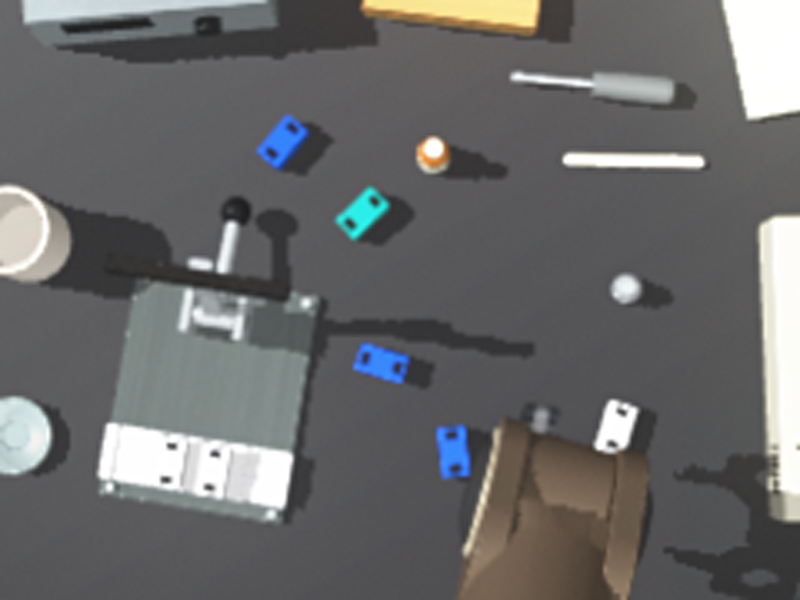

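Emit:
drive_tool(commands=[[[0.9, 1.2, 0], [0, 0, 0.5], 62], [[1.8, 2.4, 0], [0, 0, 0.95], 62], [[2.11, 2.8, 1], [0, 0, 0.95], 62], [[2.11, 2.8, 2.2], [0, 0, 0.95], 62], [[2.11, 2.8, 2.9], [0, 0, 0.95], 62], [[2.11, 2.8, 2.9], [0, 0, 0.95], 62], [[2.11, 2.8, 2.9], [0, 0, 0.95], 62]])

```text
time: 16.98
position: [0.462, -0.1543, 0.0504]
eef_rot: [0.989, -0.15, 0.0, 0.0]
force: [-0.1, 0.2, 0.3]
finger_gap: 0.729
```

```bash
python3 plan.py 0.462 -0.153 0.003 -0.3
python3 - <<'E'
from h import *
s=bot.camera("side")
cv2.imwrite("pics/s12.png",cv2.resize(s[200:320,180:340],(800,600)))
E
```

```text
t 16.98 pos [ 0.462  -0.1543  0.0504] j7 0.38 gap 62.2 F [-0.1  0.2  0.3]
shift [-0.015, -0.043, 1.58] turn [-0.0, -0.004, -0.011] rows 0.8
```

View pics/s12.png

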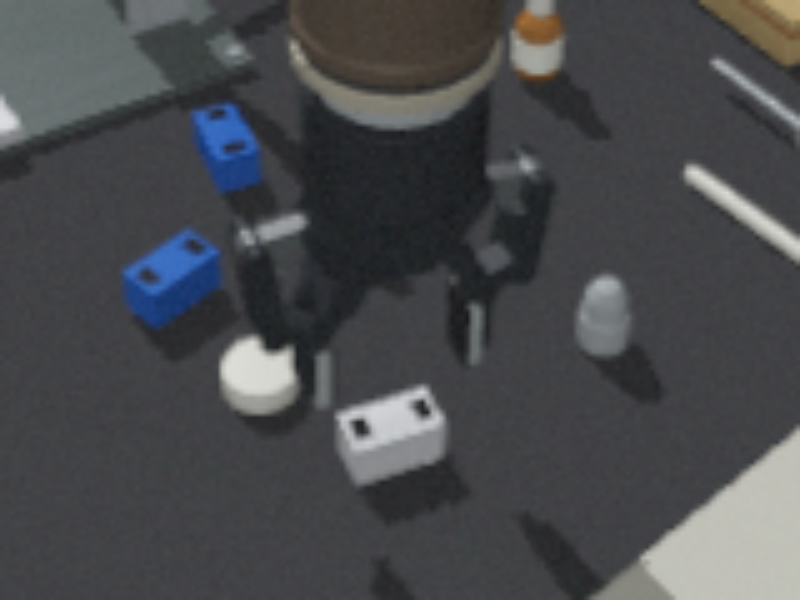

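Emit:
drive_tool(commands=[[[-0.02, -0.04, 0.8], [0, 0, 0], 62], [[-0.02, -0.04, 1.3], [0, 0, 0], 62], [[-0.02, -0.04, 1.57], [0, 0, 0], 62], [[-0.02, -0.04, 1.57], [0, 0, 0], 62], [[-0.02, -0.04, 1.57], [0, 0, 0], 50], [[-0.02, -0.04, 1.57], [0, 0, 0], 38], [[-0.02, -0.04, 1.57], [0, 0, 0], 30], [[-0.02, -0.04, 1.57], [0, 0, 0], 30], [[-0.02, -0.04, 1.57], [0, 0, 0], 30]])

```text
time: 18.15
position: [0.4617, -0.1535, 0.0035]
eef_rot: [0.989, -0.151, 0.001, -0.0]
force: [-0.9, 0.3, 6.5]
finger_gap: 0.507
```

```bash
python3 plan.py 0.4122 0.1682 0.018 -0.137
python3 - <<'E'
from h import *
s=bot.camera("side")
cv2.imwrite("pics/s13.png",cv2.resize(s[200:320,180:340],(800,600)))
E
```

```text
t 18.15 pos [ 0.4617 -0.1535  0.0035] j7 0.45 gap 43.3 F [-0.9  0.3  6.5]
shift [-4.774, -9.744, -0.487] turn [-0.001, -0.007, -0.951] rows 5.2
```

View pics/s13.png

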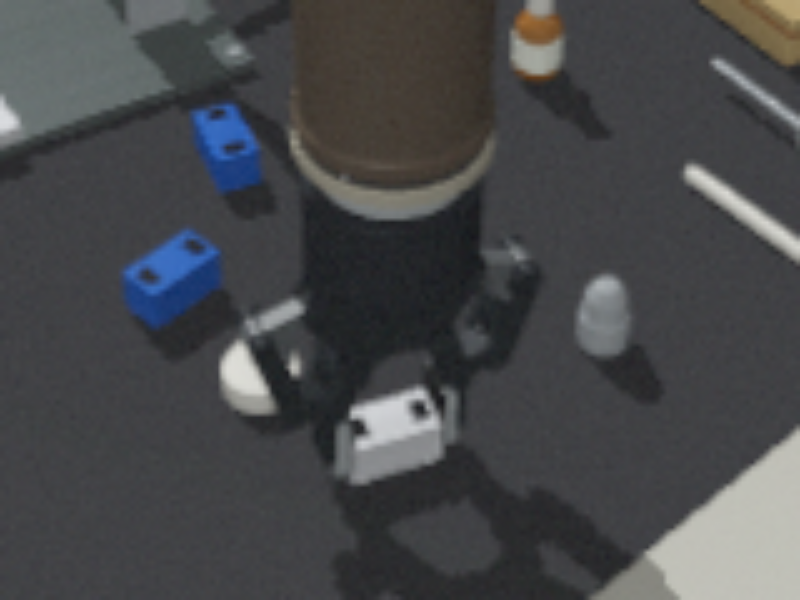

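Held. I'll lift it and carry it at height to above bay -60.

Emit:
drive_tool(commands=[[[0, 0, -0.5], [0, 0, 0], 30], [[0, 0, -2], [0, 0, 0], 30], [[-0.3, -0.3, -3.8], [0, 0, 0], 30], [[-1, -2, -4], [0, 0, -0.3], 30], [[-2, -4, -4], [0, 0, -0.6], 30], [[-3, -6, -4], [0, 0, -0.95], 30], [[-4, -8, -4], [0, 0, -0.95], 30], [[-4.77, -9.74, -4], [0, 0, -0.95], 30], [[-4.77, -9.74, -3], [0, 0, -0.95], 30], [[-4.77, -9.74, -2.3], [0, 0, -0.95], 30], [[-4.77, -9.74, -2.3], [0, 0, -0.95], 30], [[-4.77, -9.74, -2.3], [0, 0, -0.95], 30], [[-4.77, -9.74, -2.3], [0, 0, -0.95], 30]])

```text
time: 19.82
position: [0.4125, 0.1683, 0.0727]
eef_rot: [0.998, -0.069, 0.001, -0.001]
force: [-1.0, -1.4, -2.1]
finger_gap: 0.504
```

```bash
python3 plan.py 0.4122 0.1682 0.019 -0.137
python3 - <<'E'
from h import *
s=bot.camera("side")
cv2.imwrite("pics/s14.png",cv2.resize(s[130:250,110:270],(800,600),interpolation=cv2.INTER_CUBIC))
E
```

```text
t 19.82 pos [0.4125 0.1683 0.0727] j7 -0.28 gap 43.1 F [-1.  -1.4 -2.1]
shift [-0.01, 0.008, 1.791] turn [-0.008, -0.007, -0.004] rows 0.9
```

View pics/s14.png

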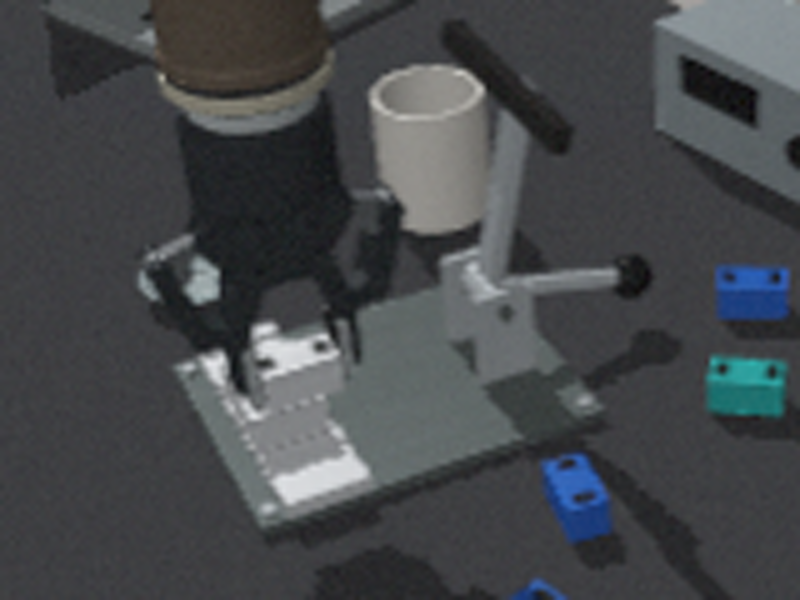

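Emit:
drive_tool(commands=[[[0, 0, 0.7], [0, 0, 0], 30], [[0, 0, 1.2], [0, 0, 0], 30], [[0, 0, 1.6], [0, 0, 0], 30], [[0, 0, 1.79], [0, 0, 0], 30], [[0, 0, 1.8], [0, 0, 0], 30], [[0, 0, 1.8], [0, 0, 0], 50], [[0, 0, 1.8], [0, 0, 0], 60], [[0, 0, 1.6], [0, 0, 0], 62], [[0, 0, 0], [0, 0, 0], 62], [[0, 0, -1.5], [0, 0, 0], 62], [[0, 2, -2], [0, 0, 0], 62], [[0, 4, -2], [0, 0, 0], 62], [[1, 6, -3], [0, 0, 0], 62], [[2, 7, -4], [0, 0, 0], 62], [[2, 7, -4], [0, 0, 0], 62], [[2, 7, -4], [0, 0, 0], 62]])

```text
time: 21.88
position: [0.4419, -0.0476, 0.1914]
eef_rot: [0.998, -0.069, -0.0, -0.0]
force: [-0.2, -0.1, -1.1]
finger_gap: 0.726
```

```bash
python3 plan.py 0.65 0.196 0.2 -0.137
python3 - <<'E'
from h import *
s=bot.camera("side");t=bot.camera("top")
cv2.imwrite("pics/s15.png",cv2.resize(s[130:250,110:270],(800,600),interpolation=cv2.INTER_CUBIC));cv2.imwrite("pics/t15.png",cv2.resize(t[170:290,130:290],(800,600),interpolation=cv2.INTER_CUBIC))
E
```

```text
t 21.88 pos [ 0.4419 -0.0476  0.1914] j7 0.05 gap 62.0 F [-0.2 -0.1 -1.1]
shift [5.758, -8.994, -0.287] turn [-0.003, 0.004, -0.003] rows 5.1
```

View pics/s15.png

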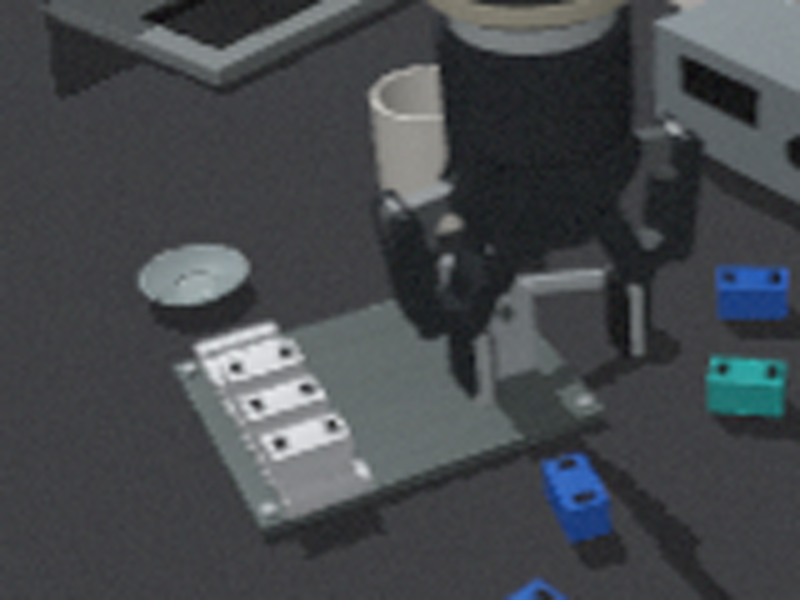

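View pics/t15.png

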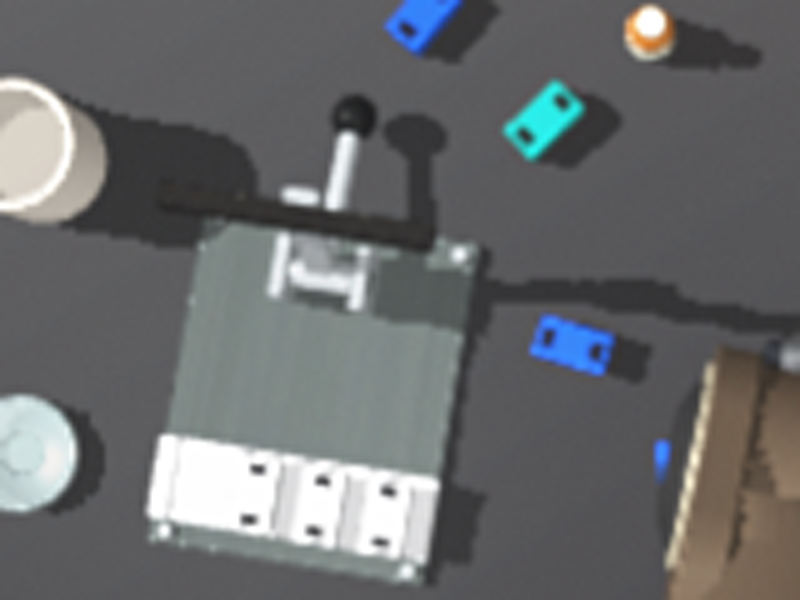

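Run:
```python
from h import *
print(atz("top",(200.6,193.4),.036),atz("side",(236.6,185),.032),tri({"top":(200.6,193.4),"side":(236.6,185)}))
print(proj("top",[.6502,.1959,.032]),proj("side",[.6502,.1959,.032]))
s=bot.read_state();Rc=R.from_quat(s["eef_rot"])
F=R.from_euler("z",-.137)
for sg in(1,-1):
  for t in(10,):
    # tool with x along +-fixture y, tilt so body leans to +fixture x: tool z = (-sin t,0,-cos t) in fixture
    z=np.array([-np.sin(np.radians(t)),0,-np.cos(np.radians(t))]);x=np.array([0,sg,0]);M=np.stack([x,np.cross(z,x),z],1)
    T=F*R.from_matrix(M)
    print(sg,(Rc.inv()*T).as_rotvec(degrees=True)/10,T.as_quat(), T.as_matrix()[:,2])
print(s["joint_pos"])
```

```text
[0.65056336 0.19400101 0.036     ] [0.64976496 0.19109371 0.032     ] [0.65178162 0.19463813 0.02924158]
[[200.12836112 193.68586479]] [[235.82062852 184.28238076]]
1 [ 0.77666646 -0.77571721 -8.96628843] [ 0.7509788   0.65454925 -0.05726564 -0.06570213] [-0.17202112  0.02371545 -0.98480775]
-1 [-0.77606374 -0.77701341  8.98500209] [ 0.65454925 -0.7509788  -0.06570213  0.05726564] [-0.17202112  0.02371545 -0.98480775]
[-0.72782599  0.1717339   0.82598676  2.10117511 -0.15738431  0.93133638
  0.05007812]
```

Emit:
drive_tool(commands=[[[0.5, 0, -1], [0, 0, 1], 62], [[1.5, 0, -2], [0, 0, 2], 62], [[3, 0, -2.5], [0, 0, 3], 62], [[4.5, 0, -2.5], [0, 0, 4], 62], [[6, -1, -2.5], [0, 0, 5], 62], [[6, -1, -2.5], [0, 0, 5], 62], [[6, -1, -2.5], [0, 0, 5], 62], [[6, -1, -2.5], [0, 0, 5], 62]])

```text
time: 22.98
position: [0.6239, -0.043, 0.2668]
eef_rot: [0.875, -0.484, -0.0, -0.0]
force: [-0.2, 0.1, 0.5]
finger_gap: 0.724
```

```bash
cat > tp.py <<'E'
# tilted pose planner in fixture frame; usage: tp.py x y z sign tilt back(m along -tool z)
import sys
from h import *
x,y,z,sg,t,back=[float(v) for v in sys.argv[1:7]]; yaw=float(sys.argv[7]) if len(sys.argv)>7 else -.137
t=np.radians(t)
zz=np.array([-np.sin(t),0,-np.cos(t)]);xx=np.array([0,sg,0]);M=np.stack([xx,np.cross(zz,xx),zz],1)
T=R.from_euler("z",yaw)*R.from_matrix(M)
s=bot.read_state();Rc=R.from_quat(s["eef_rot"])
p=np.array([x,y,z])-back*T.as_matrix()[:,2]
d=Rc.inv().apply(p-s["position"])/.03;r=(Rc.inv()*T).as_rotvec(degrees=True)/10
print("pos",s["position"].round(4),"j",s["joint_pos"].round(2),"tgt",p.round(4),"F",s["force"].round(1),"t",round(s["time"],2))
print("shift",d.round(3).tolist(),"turn",r.round(3).tolist())
E
python3 tp.py .650 .194 .016 -1 10 .20
```

```text
pos [ 0.6239 -0.043   0.2668] j [-0.64  0.52  0.95  1.59 -0.44  1.26 -0.63] tgt [0.6844 0.1893 0.213 ] F [-0.2  0.1  0.5] t 22.98
shift [-5.48, -5.828, 1.801] turn [-0.958, -0.344, 3.991]
```

Emit:
drive_tool(commands=[[[-1, -1.1, 0], [-0.2, -0.1, 0.8], 62], [[-2, -2.2, 0], [-0.4, -0.2, 1.6], 62], [[-3, -3.3, 0.5], [-0.6, -0.2, 2.4], 62], [[-4, -4.4, 1], [-0.8, -0.3, 3.2], 62], [[-5.5, -5.83, 1.8], [-0.96, -0.34, 4], 62], [[-5.5, -5.83, 1.8], [-0.96, -0.34, 4], 62], [[-5.5, -5.83, 1.8], [-0.96, -0.34, 4], 62], [[-5.5, -5.83, 1.8], [-0.96, -0.34, 4], 62]])

```text
time: 23.98
position: [0.6853, 0.1879, 0.2143]
eef_rot: [-0.653, 0.752, 0.065, -0.057]
force: [-0.6, 0.2, 0.3]
finger_gap: 0.722
```

```bash
python3 tp.py .650 .194 .016 -1 10 .0
python3 - <<'E'
from h import *
s=bot.camera("side")
cv2.imwrite("pics/s16.png",cv2.resize(s[80:230,130:330],(800,600),interpolation=cv2.INTER_CUBIC))
E
```

```text
pos [0.6853 0.1879 0.2143] j [-0.79  0.86  1.    1.25 -0.7   1.56 -1.55] tgt [0.65  0.194 0.016] F [-0.6  0.2  0.3] t 23.98
shift [-0.042, 0.041, 6.718] turn [-0.012, -0.002, -0.021]
```

View pics/s16.png

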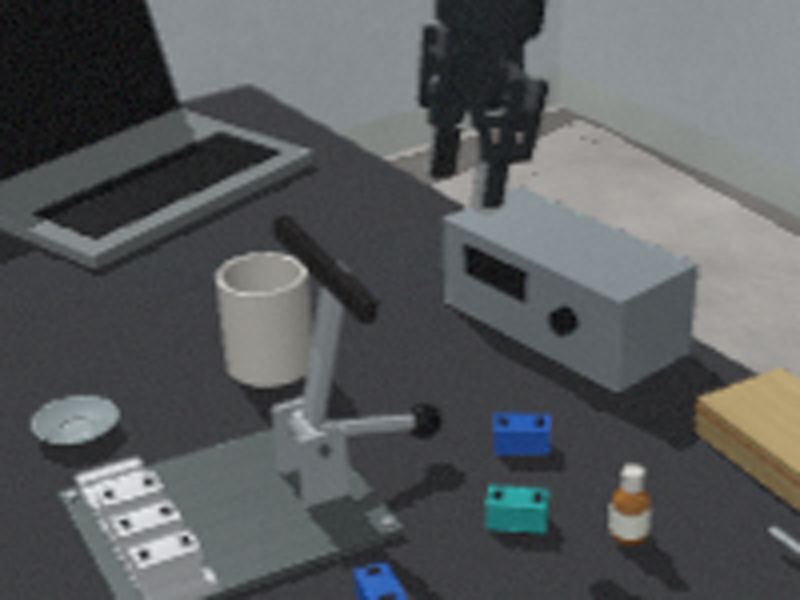

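Emit:
drive_tool(commands=[[[-0.04, 0.04, 1.2], [0, 0, 0], 62], [[-0.04, 0.04, 2.4], [0, 0, 0], 62], [[-0.04, 0.04, 3.6], [0, 0, 0], 62], [[-0.04, 0.04, 4.5], [0, 0, 0], 62], [[-0.04, 0.04, 5], [0, 0, 0], 62], [[-0.04, 0.04, 5], [0, 0, 0], 62], [[-0.04, 0.04, 5], [0, 0, 0], 62]])

```text
time: 24.9
position: [0.6594, 0.1943, 0.0667]
eef_rot: [-0.654, 0.752, 0.065, -0.057]
force: [1.0, -0.6, 0.7]
finger_gap: 0.727
```

```bash
python3 tp.py .650 .194 .016 -1 10 .0
python3 - <<'E'
from h import *
s=bot.camera("side");t=bot.camera("top")
cv2.imwrite("pics/s17.png",cv2.resize(s[110:230,170:330],(800,600),interpolation=cv2.INTER_CUBIC))
E
```

```text
pos [0.6594 0.1943 0.0667] j [-0.82  0.96  0.93  1.46 -0.79  1.31 -1.47] tgt [0.65  0.194 0.016] F [ 1.  -0.6  0.7] t 24.9
shift [0.052, 0.014, 1.717] turn [-0.013, -0.004, -0.012]
```

View pics/s17.png

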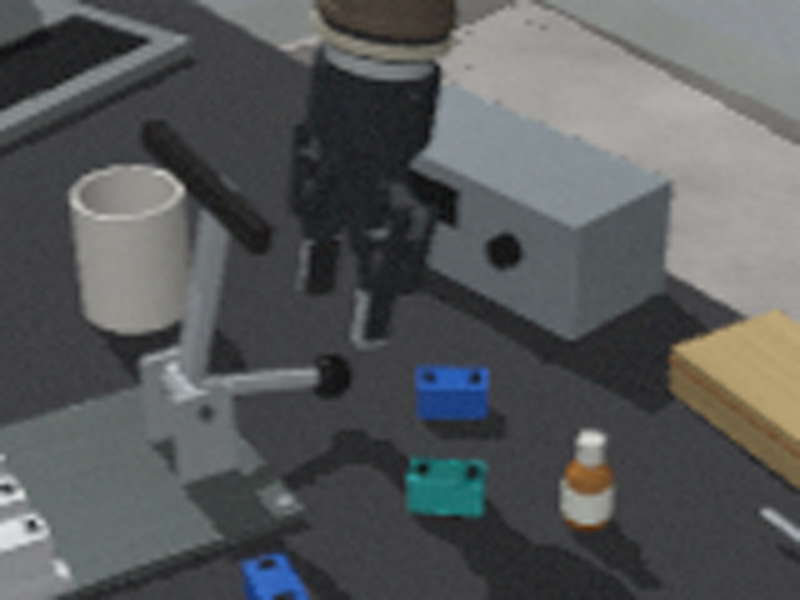

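Run:
```python
from h import *
s=bot.read_state();M=R.from_quat(s["eef_rot"]).as_matrix()
for sg in(1,-1):
  for b in(0,.006,.01):
    P=s["position"]+M[:,0]*sg*.031-M[:,2]*b
    u=proj("side",P)[0]; print(sg,b,P.round(3),((u-[170,110])*5).round(0))
u=proj("side",[.65,.194,.032])[0];print(((u-[170,110])*5).round(0))
```

```text
1 0 [0.655 0.164 0.067] [365. 345.]
1 0.006 [0.656 0.164 0.072] [366. 336.]
1 0.01 [0.657 0.164 0.076] [367. 330.]
-1 0 [0.664 0.225 0.067] [318. 299.]
-1 0.006 [0.665 0.225 0.072] [319. 290.]
-1 0.01 [0.665 0.225 0.076] [320. 285.]
[331. 373.]
```

Emit:
drive_tool(commands=[[[0.05, 0.01, 0.8], [0, 0, 0], 62], [[0.05, 0.01, 1.3], [0, 0, 0], 62], [[0.05, 0.01, 1.65], [0, 0, 0], 62], [[0.05, 0.01, 1.65], [0, 0, 0], 62], [[0.05, 0.01, 1.65], [0, 0, 0], 45], [[0.05, 0.01, 1.65], [0, 0, 0], 32], [[0.05, 0.01, 1.65], [0, 0, 0], 24], [[0.05, 0.01, 1.65], [0, 0, 0], 20], [[0.05, 0.01, 1.65], [0, 0, 0], 20]], grip_force=25)

```text
time: 26.12
position: [0.65, 0.1949, 0.0172]
eef_rot: [-0.654, 0.751, 0.065, -0.057]
force: [0.6, 1.9, 6.0]
finger_gap: 0.309
```

```bash
python3 tp.py .650 .194 .016 -1 10 .0
python3 - <<'E'
from h import *
print(bot.read_state()["finger_gap"]*85.4)
s=bot.camera("side")
cv2.imwrite("pics/s18.png",cv2.resize(s[110:230,170:330],(800,600),interpolation=cv2.INTER_CUBIC))
E
```

```text
pos [0.65   0.1949 0.0172] j [-0.82  1.    0.89  1.5  -0.83  1.23 -1.44] tgt [0.65  0.194 0.016] F [0.6 1.9 6. ] t 26.12
shift [0.029, -0.011, 0.04] turn [-0.009, -0.002, -0.008]
26.39854387140033
```

View pics/s18.png

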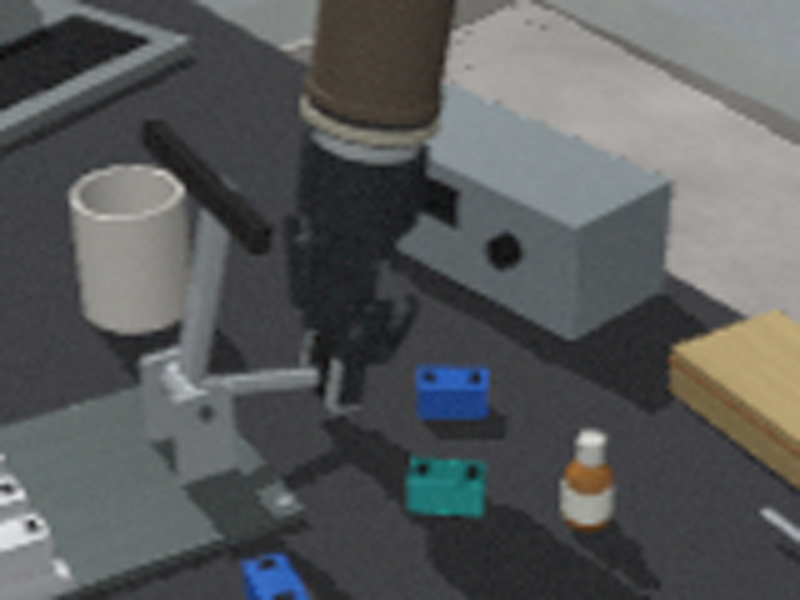

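```bash
python3 -c "
import numpy as np
c,s=np.cos(.1745),np.sin(.1745)
for th in [1.7,1.6,1.5,1.4,1.3,1.2,1.1,1.0,.9,.8,.7,.6,.5,.4,.3,.2,.1,0]:
  fx=.1*(np.sin(th)-.9738);fz=.1*(np.cos(th)+.2272)
  print(th,round((-c*fx+s*fz)/.03,2),round((-s*fx-c*fz)/.03,2))"
```

```text
1.7 -0.0 -0.33
1.6 0.03 -0.66
1.5 0.09 -0.99
1.4 0.19 -1.31
1.3 0.32 -1.62
1.2 0.48 -1.91
1.1 0.67 -2.19
1.0 0.88 -2.44
0.9 1.12 -2.68
0.8 1.38 -2.88
0.7 1.66 -3.07
0.6 1.95 -3.22
0.5 2.26 -3.34
0.4 2.58 -3.43
0.3 2.91 -3.49
0.2 3.24 -3.51
0.1 3.58 -3.51
0 3.91 -3.46
```

Emit:
drive_tool(commands=[[[0, 0, -0.33], [0, 0, 0], 20], [[0, 0.03, -0.66], [0, 0, 0], 20], [[0, 0.09, -0.99], [0, 0, 0], 20], [[0, 0.19, -1.31], [0, 0, 0], 20], [[0, 0.32, -1.62], [0, 0, 0], 20], [[0, 0.48, -1.91], [0, 0, 0], 20], [[0, 0.67, -2.19], [0, 0, 0], 20], [[0, 0.88, -2.44], [0, 0, 0], 20], [[0, 0.88, -2.44], [0, 0, 0], 20]])

```text
time: 27.3
position: [0.6359, 0.1968, 0.0942]
eef_rot: [-0.654, 0.751, 0.065, -0.057]
force: [0.3, 4.5, -3.2]
finger_gap: 0.308
```

Run:
```python
from h import *
st=bot.read_state();print(st["finger_gap"]*85.4,st["position"],st["force"])
s=bot.camera("side")
cv2.imwrite("pics/s19.png",cv2.resize(s[90:240,110:310],(800,600),interpolation=cv2.INTER_CUBIC))
```

```text
26.332723459546912 [0.63585629 0.19679826 0.0942    ] [ 0.28032904  4.47423936 -3.23192204]
```

View pics/s19.png

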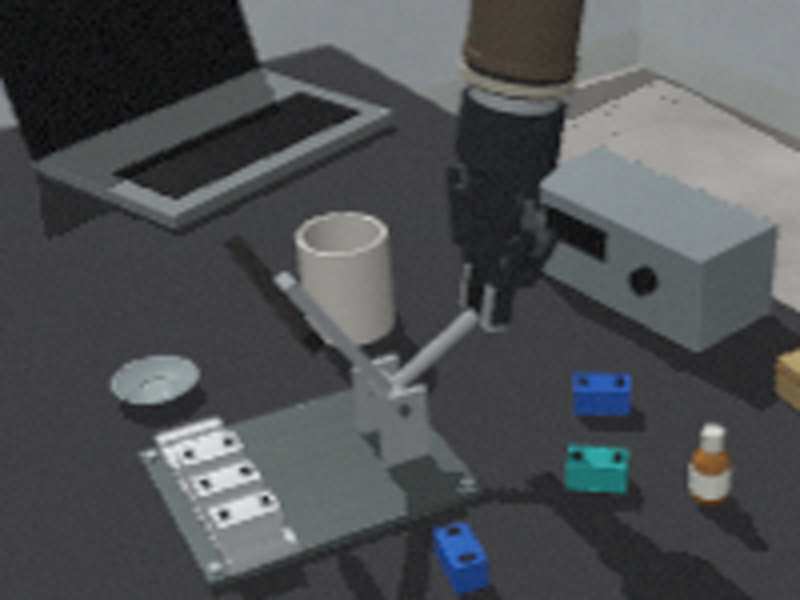

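Emit:
drive_tool(commands=[[[0, 0.24, -0.24], [0, 0, 0], 20], [[0, 0.5, -0.44], [0, 0, 0], 20], [[0, 0.78, -0.63], [0, 0, 0], 20], [[0, 1.07, -0.78], [0, 0, 0], 20], [[0, 1.38, -0.9], [0, 0, 0], 20], [[0, 1.7, -0.99], [0, 0, 0], 20], [[0, 2.03, -1.05], [0, 0, 0], 20], [[0, 2.2, -1.06], [0, 0, 0], 20], [[0, 2.36, -1.07], [0, 0, 0], 20], [[0, 2.55, -1.07], [0, 0, 0], 20], [[0, 2.7, -1.07], [0, 0, 0], 20], [[0, 2.7, -1.07], [0, 0, 0], 20]])

```text
time: 28.85
position: [0.5636, 0.2068, 0.1402]
eef_rot: [-0.654, 0.752, 0.065, -0.056]
force: [1.6, 4.4, 5.0]
finger_gap: 0.306
```

Run:
```python
from h import *
st=bot.read_state();print(st["finger_gap"]*85.4,st["position"],st["force"])
s=bot.camera("side")
cv2.imwrite("pics/s20.png",cv2.resize(s[90:240,110:310],(800,600),interpolation=cv2.INTER_CUBIC))
```

```text
26.169087068680167 [0.56364718 0.20681968 0.14017059] [1.63116951 4.42544283 5.04317507]
```

View pics/s20.png

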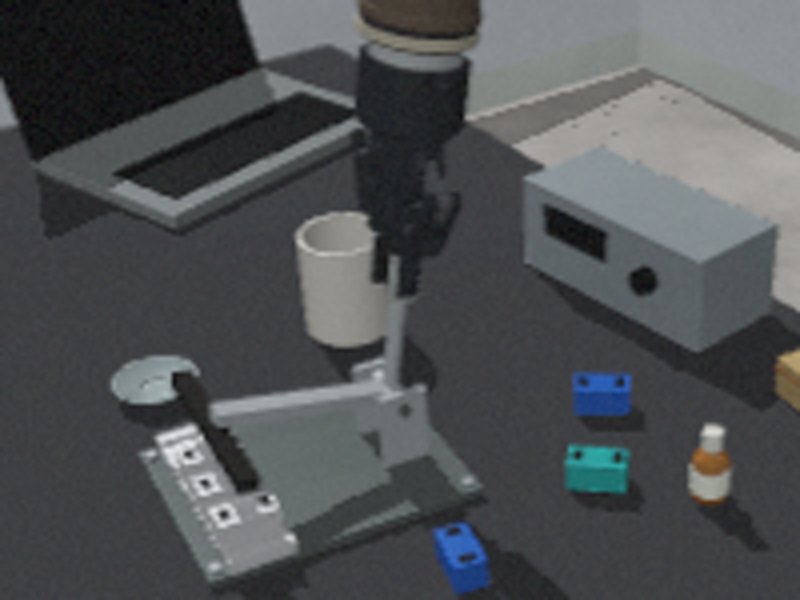

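Emit:
drive_tool(commands=[[[0, 0.12, 0.02], [0, 0, 0], 20], [[0, 0.24, 0.04], [0, 0, 0], 20], [[0, 0.34, 0.05], [0, 0, 0], 20], [[0, 0.4, 0.06], [0, 0, 0], 20], [[0, 0.4, 0.06], [0, 0, 0], 20]])

```text
time: 29.52
position: [0.5519, 0.2084, 0.1407]
eef_rot: [-0.654, 0.752, 0.065, -0.056]
force: [0.7, 5.2, 8.4]
finger_gap: 0.305
```

Run:
```python
from h import *
st=bot.read_state();print(st["finger_gap"]*85.4,st["position"],st["force"])
s=bot.camera("side")
cv2.imwrite("pics/s21.png",cv2.resize(s[90:240,110:310],(800,600),interpolation=cv2.INTER_CUBIC))
```

```text
26.056486079575564 [0.55187305 0.20840578 0.14066871] [0.67209775 5.24548831 8.42798023]
```

View pics/s21.png

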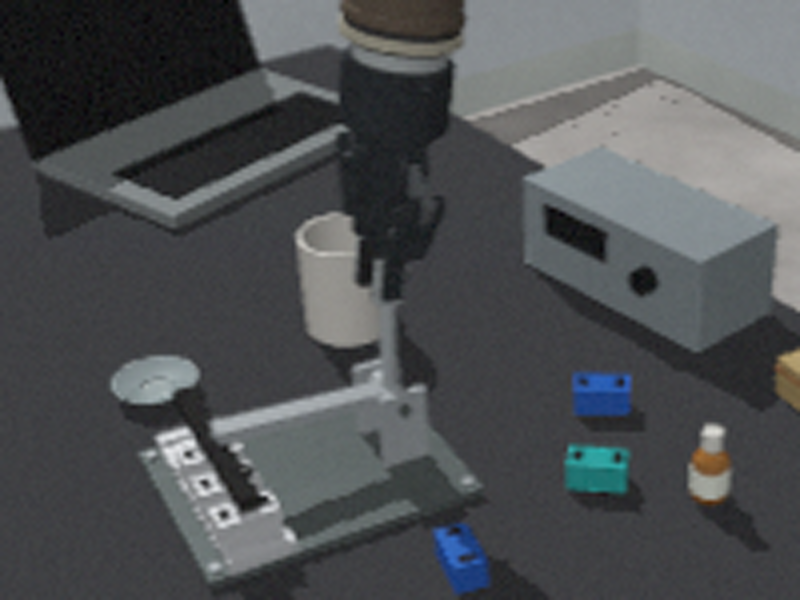

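Emit:
drive_tool(commands=[[[0, 0.1, 0.02], [0, 0, 0], 20], [[0, 0.15, 0.03], [0, 0, 0], 20], [[0, 0.15, 0.03], [0, 0, 0], 20]])

```text
time: 29.95
position: [0.5472, 0.2091, 0.1405]
eef_rot: [-0.654, 0.752, 0.065, -0.056]
force: [0.4, 5.6, 6.8]
finger_gap: 0.305
```

Emit:
drive_tool(commands=[[[0, 0, 0], [0, 0, 0], 35], [[0, 0, 0], [0, 0, 0], 45], [[0, 0, -0.3], [0, 0, 0], 50], [[0, 0, -1.5], [0, 0, 0], 50], [[0, 0, -3], [0, 0, 0], 50], [[1, -1, -3], [0, 0, 0], 50], [[3, -1, -3], [0, 0, 0], 50], [[5, -1, -3], [0, 0, 0], 50], [[6, -1, -3], [0, 0, 0], 50], [[6, -1, -3], [0, 0, 0], 50], [[6, -1, -3], [0, 0, 0], 50]])

```text
time: 31.32
position: [0.5664, 0.0254, 0.2229]
eef_rot: [-0.654, 0.751, 0.065, -0.058]
force: [0.1, 0.7, 0.2]
finger_gap: 0.588
```

Run:
```python
from h import *
st=bot.read_state();print(st["finger_gap"]*85.4,st["position"],st["force"],st["joint_pos"].round(2))
s=bot.camera("side");t=bot.camera("top")
cv2.imwrite("pics/s22.png",cv2.resize(s[120:240,110:270],(800,600),interpolation=cv2.INTER_CUBIC));cv2.imwrite("pics/t22.png",cv2.resize(t[170:290,130:290],(800,600),interpolation=cv2.INTER_CUBIC))
c=cv2.resize(s[240:384,240:432],(800,600),interpolation=cv2.INTER_CUBIC);cv2.imwrite("pics/s22b.png",c)
```

```text
50.2310340310055 [0.56635741 0.0253507  0.22287718] [0.124746   0.69831046 0.19460546] [-0.81  0.64  1.1   1.66 -0.55  1.39 -1.29]
```

View pics/s22.png

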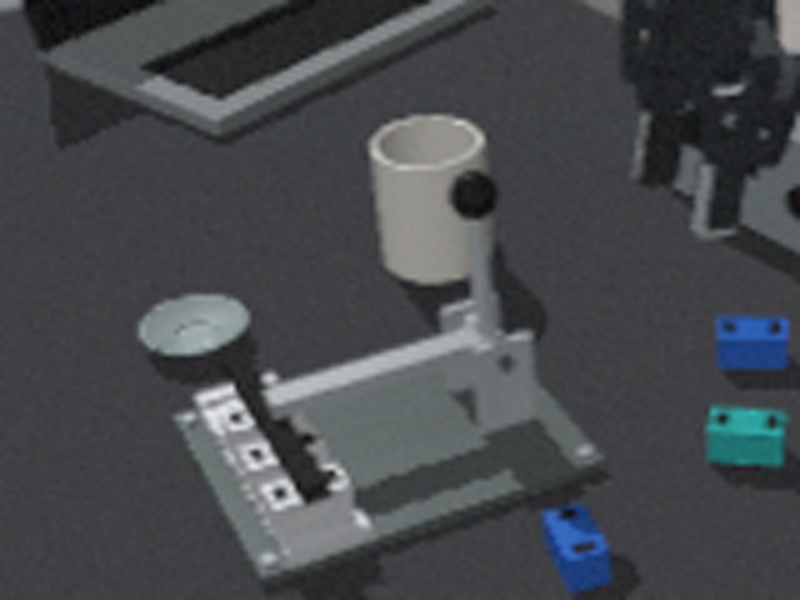

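View pics/t22.png

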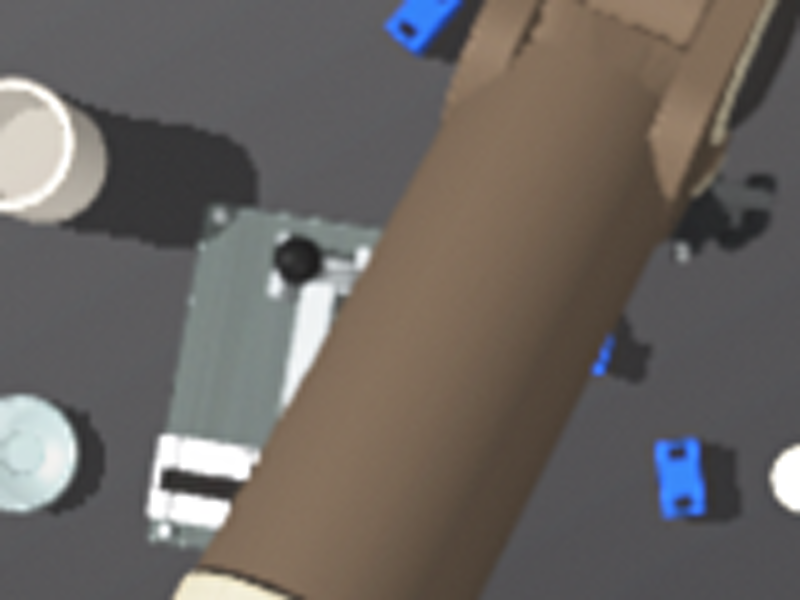

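View pics/s22b.png

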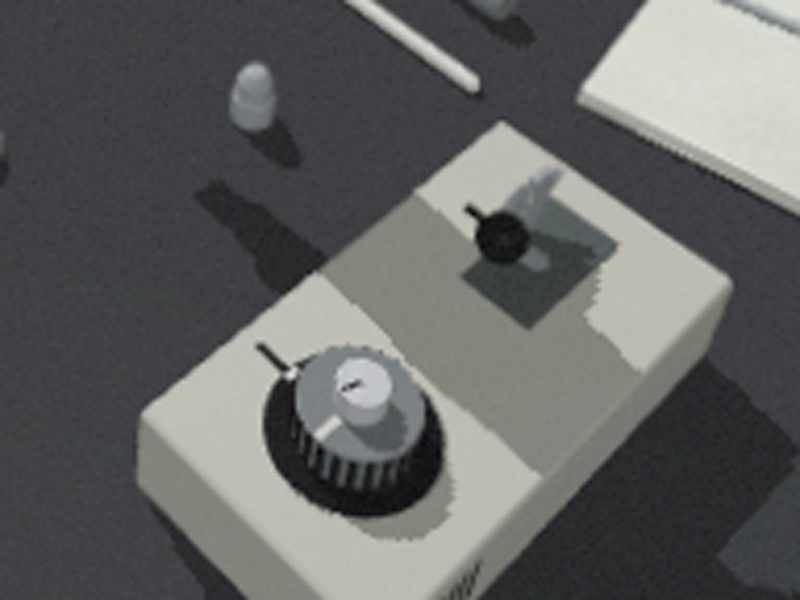

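Run:
```python
from h import *
im=cv2.imread("pics/top0.png").astype(float)
b=((im.mean(2)>150)).astype(np.uint8)
n,l,st,ce=cv2.connectedComponentsWithStats(b)
k=l[240,375];print(st[k])
cn,_=cv2.findContours((l==k).astype(np.uint8),cv2.RETR_EXTERNAL,cv2.CHAIN_APPROX_NONE)
m=np.zeros(b.shape,np.uint8);cv2.drawContours(m,[cv2.convexHull(max(cn,key=len))],-1,1,-1)
print(fitbox({"top":m.astype(np.float32)},[.52,-.36,0.],.27,.14,.05,.06))
im=cv2.imread("pics/side0.png")
# side corners of box top from c3: (482,28)->, (757,222), (50,385)  crop scale5 off(264,264)
for p in((482,26),(760,218),(47,383)):
    print(atz("side",(264+p[0]/5,264+p[1]/5),.06))
# ring: ring top centre ~ ; lever ball
for p,z in(((316,345),.098),((483,165),.12),((228,328),.06)):
    print(p,atz("side",(264+p[0]/5,264+p[1]/5),z))
t=cv2.imread("pics/top0.png")
cv2.imwrite("pics/t0c.png",cv2.resize(t[190:290,350:425],(600,800-200),interpolation=cv2.INTER_CUBIC))
cv2.imwrite("pics/t0c.png",cv2.resize(t[190:290,345:430],(510,600),interpolation=cv2.INTER_CUBIC))
```

```text
[ 358  194   54   93 3840]
(array([ 0.52133217, -0.35849422,  0.04769311]), np.float64(0.07916534692049026))
[ 0.64688207 -0.28900552  0.06      ]
[ 0.65187884 -0.42563232  0.06      ]
[ 0.37875954 -0.30116542  0.06      ]
(316, 345) [ 0.44615465 -0.3663833   0.098     ]
(483, 165) [ 0.5383909  -0.36208236  0.12      ]
(228, 328) [ 0.44760894 -0.32636746  0.06      ]
```

View pics/t0c.png

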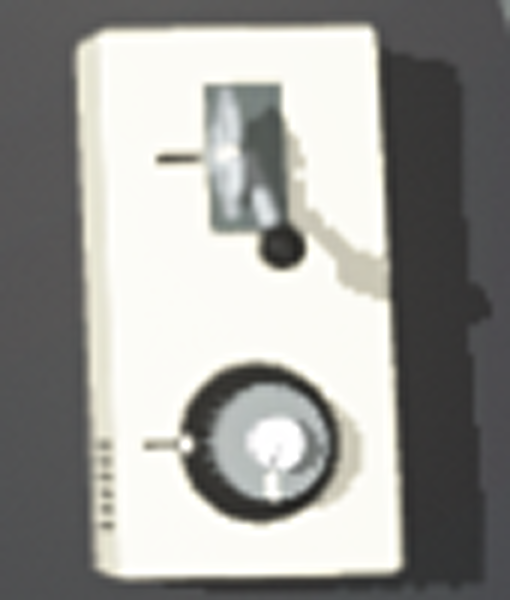

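Run:
```python
from h import *
im=cv2.imread("pics/top0.png").astype(float)
b=((im.mean(2)>130)).astype(np.uint8)
n,l,st,ce=cv2.connectedComponentsWithStats(b)
k=l[240,375]
cn,_=cv2.findContours((l==k).astype(np.uint8),cv2.RETR_EXTERNAL,cv2.CHAIN_APPROX_NONE)
m=np.zeros(b.shape,np.uint8);cv2.drawContours(m,[cv2.convexHull(max(cn,key=len))],-1,1,-1)
print(fitbox({"top":m.astype(np.float32)},[.52,-.36,0.046],.27,.14,.0,.06))
S=lambda p:(264+p[0]/5,264+p[1]/5)
T=lambda p:(345+p[0]/6-.4,190+p[1]/6-.4)
print("inner top",atz("top",T((277,441)),.098),atz("side",S((316,342)),.098),tri({"top":T((277,441)),"side":S((316,342))}))
print("ball",tri({"top":T((281,248)),"side":S((483,165))}))
for th in(-.6,-.75): print(atz("top",T((281,248)),.06+.075*np.cos(th)),atz("side",S((483,165)),.06+.075*np.cos(th)))
print("mark end",atz("top",T((186,444)),.06),atz("side",S((228,328)),.06))
print("notch mark",atz("top",T((157,158)),.06))
for q in("lever_ball","lever_pivot","ring_mid"):
    for c in("side","top"):
        bot.camera(c); print(q,c,[(np.round(d["xy"],1).tolist(),round(d["p"],2)) for d in bot.mark_of(c,q)])
```

```text
(array([ 0.52153891, -0.36047794,  0.04156371]), np.float64(0.023737479001283646))
inner top [ 0.45248146 -0.36273645  0.098     ] [ 0.4470422  -0.36556829  0.098     ] [ 0.45168192 -0.3637866   0.09159542]
ball [ 0.54314977 -0.36017621  0.11443855]
[ 0.54302053 -0.35845161  0.12190017] [ 0.53690956 -0.36283662  0.12190017]
[ 0.54346017 -0.36043483  0.11487667] [ 0.54238497 -0.36004871  0.11487667]
mark end [ 0.45015714 -0.3283696   0.06      ] [ 0.44760894 -0.32636746  0.06      ]
notch mark [ 0.59021303 -0.31442146  0.06      ]
lever_ball side [([359.2, 299.7], 0.51)]
lever_ball top [([392.3, 229.3], 0.48), ([389.4, 262.6], 0.46)]
lever_pivot side [([368.6, 302.1], 0.79)]
lever_pivot top [([383.7, 214.7], 0.92), ([139.1, 203.5], 0.74)]
ring_mid side [([323.6, 341.3], 0.66)]
ring_mid top [([388.7, 262.1], 0.67)]
```

Run:
```python
from h import *
S=lambda p:(264+p[0]/5,264+p[1]/5)
for z in(.07,.08,.09,.1,.11): print(z,atz("side",S((545,85)),z).round(4),atz("top",(345+240/6-.4,190+100/6-.4),z).round(4))
t=cv2.imread("pics/top0.png");s=cv2.imread("pics/side0.png")
a=cv2.resize(t[200:236,370:402],(533,600),interpolation=cv2.INTER_CUBIC);cv2.imwrite("pics/q1.png",a)
cv2.imwrite("pics/q2.png",cv2.resize(s[274:322,344:408],(800,600),interpolation=cv2.INTER_CUBIC))
```

```text
0.07 [ 0.6321 -0.3321  0.07  ] [ 0.6187 -0.3534  0.07  ]
0.08 [ 0.6234 -0.3362  0.08  ] [ 0.6175 -0.3507  0.08  ]
0.09 [ 0.6147 -0.3404  0.09  ] [ 0.6164 -0.348   0.09  ]
0.1 [ 0.606  -0.3445  0.1   ] [ 0.6152 -0.3453  0.1   ]
0.11 [ 0.5973 -0.3486  0.11  ] [ 0.6141 -0.3427  0.11  ]
```

View pics/q1.png

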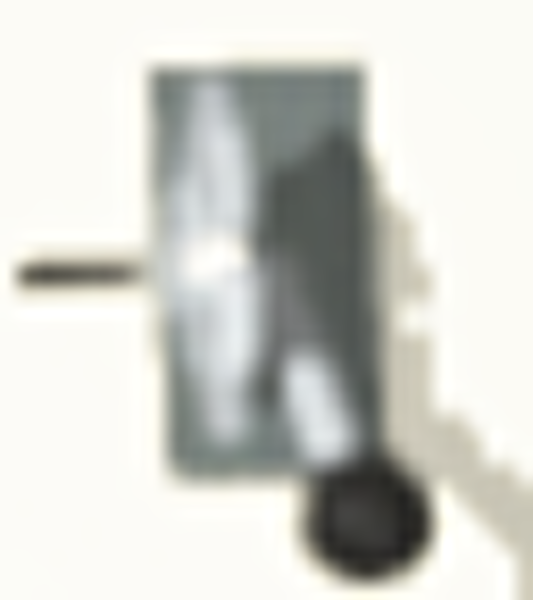

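View pics/q2.png

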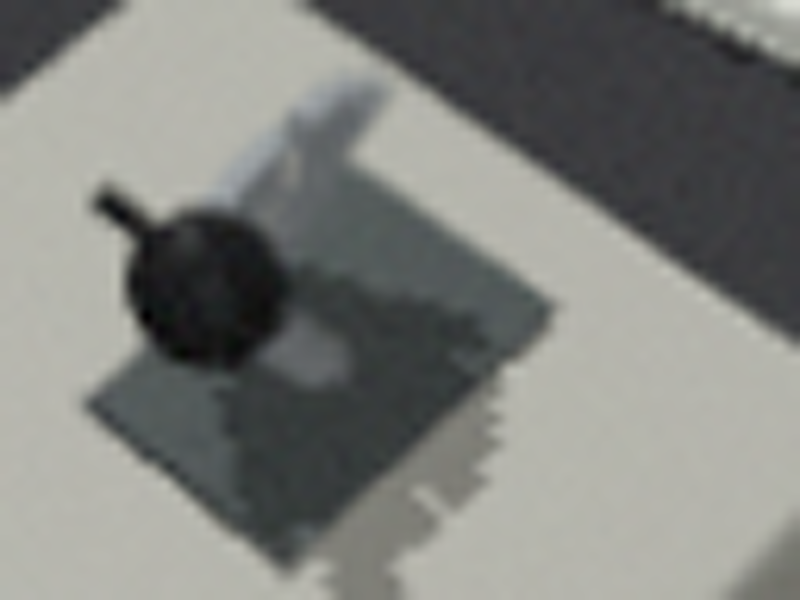

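```bash
python3 tp.py .541 -.3605 .20 -1 0 0 .043
```

```text
pos [0.5661 0.0246 0.2227] j [-0.81  0.64  1.1   1.66 -0.55  1.39 -1.29] tgt [ 0.541  -0.3605  0.2   ] F [-0.1 -0.1 -0.1] t 32.02
shift [12.827, -1.067, 0.602] turn [0.996, 0.082, -1.039]
```

Emit:
drive_tool(commands=[[[2, 0, 0], [0.3, 0, -0.2], 50], [[4, 0, 0], [0.6, 0, -0.4], 50], [[6, -0.3, 0], [1, 0.08, -0.6], 50], [[8, -0.6, 0], [1, 0.08, -0.8], 50], [[10, -0.8, 0.3], [1, 0.08, -1], 50], [[12, -1.07, 0.6], [1, 0.08, -1.04], 50], [[12.83, -1.07, 0.6], [1, 0.08, -1.04], 50], [[12.83, -1.07, 0.6], [1, 0.08, -1.04], 50], [[12.83, -1.07, 0.6], [1, 0.08, -1.04], 50], [[12.83, -1.07, 0.6], [1, 0.08, -1.04], 50]])

```text
time: 33.28
position: [0.5419, -0.3589, 0.2]
eef_rot: [0.723, -0.691, -0.0, -0.001]
force: [-0.7, 0.9, -0.8]
finger_gap: 0.587
```

```bash
python3 tp.py .541 -.3605 .13 -1 0 0 .043;python3 - <<'E'
from h import *
s=bot.camera("side");t=bot.camera("top")
cv2.imwrite("pics/s23.png",cv2.resize(s[240:384,240:432],(800,600),interpolation=cv2.INTER_CUBIC))
cv2.imwrite("pics/s23f.png",cv2.resize(s[120:240,110:270],(800,600),interpolation=cv2.INTER_CUBIC))
cv2.imwrite("pics/t23f.png",cv2.resize(t[170:290,130:290],(800,600),interpolation=cv2.INTER_CUBIC))
E
```

```text
pos [ 0.5419 -0.3589  0.2   ] j [-0.11  0.65  0.98  1.61 -0.57  1.19 -0.53] tgt [ 0.541  -0.3605  0.13  ] F [-0.7  0.9 -0.8] t 33.27
shift [0.053, 0.036, 2.333] turn [-0.006, 0.006, 0.014]
```

View pics/s23.png

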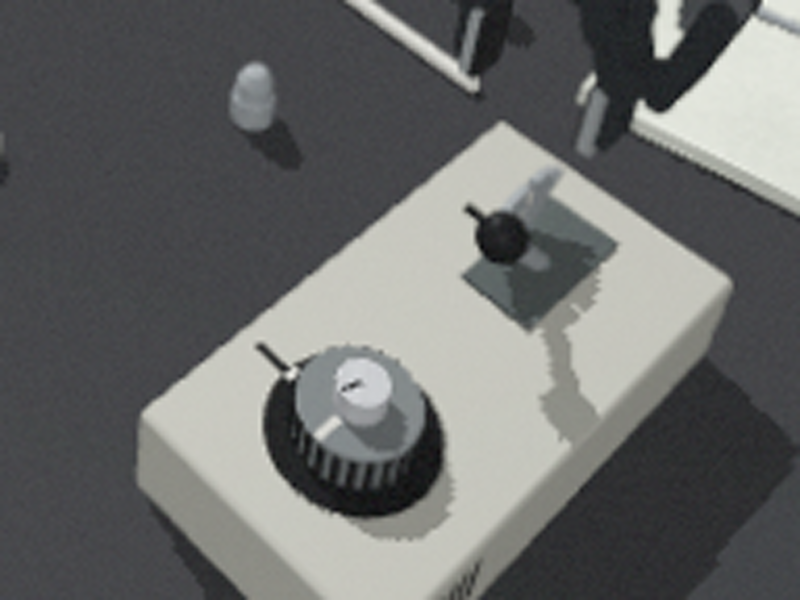

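View pics/t23f.png

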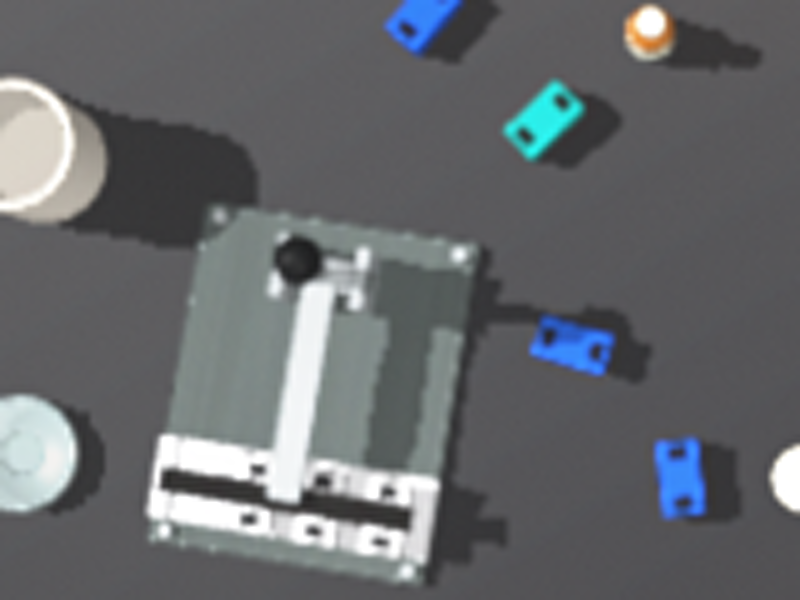

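Emit:
drive_tool(commands=[[[0.05, 0.03, 0.8], [0, 0, 0], 50], [[0.05, 0.03, 1.6], [0, 0, 0], 50], [[0.05, 0.03, 2.0], [0, 0, 0], 50], [[0.05, 0.03, 2.0], [0, 0, 0], 50], [[0.05, 0.03, 2.0], [0, 0, 0], 50]])

```text
time: 34.0
position: [0.5407, -0.3625, 0.141]
eef_rot: [0.722, -0.692, 0.001, -0.0]
force: [0.0, -0.3, -0.2]
finger_gap: 0.585
```

```bash
python3 tp.py .541 -.3605 .106 -1 0 0 .043;python3 - <<'E'
from h import *
s=bot.camera("side")
cv2.imwrite("pics/s24.png",cv2.resize(s[230:350,290:450],(800,600),interpolation=cv2.INTER_CUBIC))
st=bot.read_state();M=R.from_quat(st["eef_rot"]).as_matrix()
for sg in(1,-1): print(((proj("side",st["position"]+M[:,0]*sg*.025)[0]-[290,230])*5).round())
print([((proj("side",p)[0]-[290,230])*5).round() for p in([.541,-.3605,.118],[.538,-.3605,.115],[.547,-.3605,.122])])
E
```

```text
pos [ 0.5407 -0.3625  0.141 ] j [-0.08  0.71  0.93  1.67 -0.63  1.09 -0.49] tgt [ 0.541  -0.3605  0.106 ] F [ 0.  -0.3 -0.2] t 34.0
shift [-0.066, -0.011, 1.166] turn [-0.009, -0.004, 0.002]
[426. 337.]
[313. 256.]
[array([353., 332.]), array([347., 341.]), array([365., 317.])]
```

View pics/s24.png

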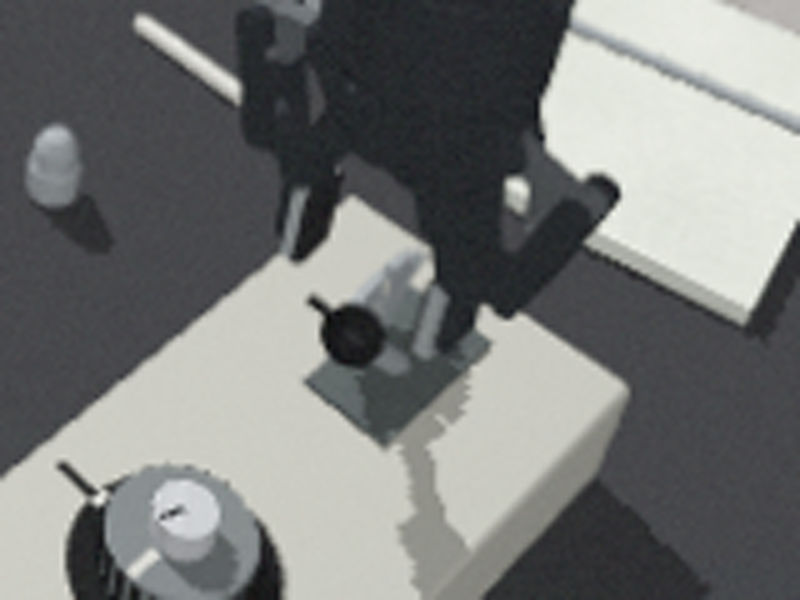

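Emit:
drive_tool(commands=[[[-0.06, 0, 0.5], [0, 0, 0], 50], [[-0.06, 0, 0.9], [0, 0, 0], 50], [[-0.06, 0, 1.08], [0, 0, 0], 50], [[-0.06, 0, 1.08], [0, 0, 0], 50], [[-0.06, 0, 1.08], [0, 0, 0], 35], [[-0.06, 0, 1.08], [0, 0, 0], 24], [[-0.06, 0, 1.08], [0, 0, 0], 18], [[-0.06, 0, 1.08], [0, 0, 0], 16], [[-0.06, 0, 1.08], [0, 0, 0], 16]], grip_force=25)

```text
time: 35.17
position: [0.5402, -0.3606, 0.108]
eef_rot: [0.722, -0.692, 0.0, -0.0]
force: [-0.9, 0.5, 3.8]
finger_gap: 0.258
```

```bash
python3 tp.py .5895 -.359 .125 -1 0 0 .043;python3 - <<'E'
from h import *
print(bot.read_state()["finger_gap"]*85.4)
s=bot.camera("side")
cv2.imwrite("pics/s25.png",cv2.resize(s[230:350,290:450],(800,600),interpolation=cv2.INTER_CUBIC))
E
```

```text
pos [ 0.5402 -0.3606  0.108 ] j [-0.06  0.74  0.9   1.7  -0.66  1.04 -0.46] tgt [ 0.5895 -0.359   0.125 ] F [-0.9  0.5  3.8] t 35.17
shift [0.019, -1.644, -0.565] turn [-0.006, -0.0, 0.0]
22.00148547467793
```

View pics/s25.png

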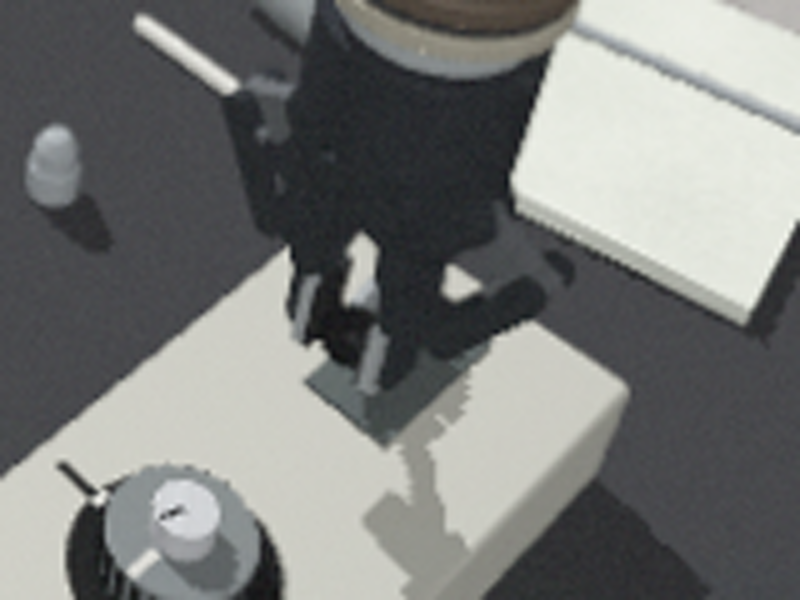

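Emit:
drive_tool(commands=[[[0, -0.2, -0.15], [0, 0, 0], 16], [[0, -0.41, -0.28], [0, 0, 0], 16], [[0, -0.64, -0.38], [0, 0, 0], 16], [[0, -0.87, -0.47], [0, 0, 0], 16], [[0, -1.06, -0.52], [0, 0, 0], 16], [[0, -1.24, -0.56], [0, 0, 0], 16], [[0, -1.43, -0.58], [0, 0, 0], 16], [[0, -1.61, -0.59], [0, 0, 0], 16], [[0, -1.61, -0.59], [0, 0, 0], 16], [[0, -1.61, -0.59], [0, 0, 0], 16]])

```text
time: 36.48
position: [0.5893, -0.3584, 0.1256]
eef_rot: [0.722, -0.692, 0.001, -0.001]
force: [0.7, -3.3, -1.9]
finger_gap: 0.257
```

```bash
python3 tp.py .5895 -.359 .125 -1 0 0 .043;python3 - <<'E'
from h import *
print(bot.read_state()["finger_gap"]*85.4)
s=bot.camera("side")
cv2.imwrite("pics/s26.png",cv2.resize(s[230:350,290:450],(800,600),interpolation=cv2.INTER_CUBIC))
print((proj("side",[.5895,-.359,.135])-[290,230])*5)
E
```

```text
pos [ 0.5893 -0.3584  0.1256] j [-0.07  0.78  0.9   1.57 -0.66  1.12 -0.53] tgt [ 0.5895 -0.359   0.125 ] F [ 0.7 -3.3 -1.9] t 36.48
shift [0.021, -0.007, 0.022] turn [-0.012, -0.003, 0.003]
21.968247945868995
[[437.46044719 237.33426769]]
```

View pics/s26.png

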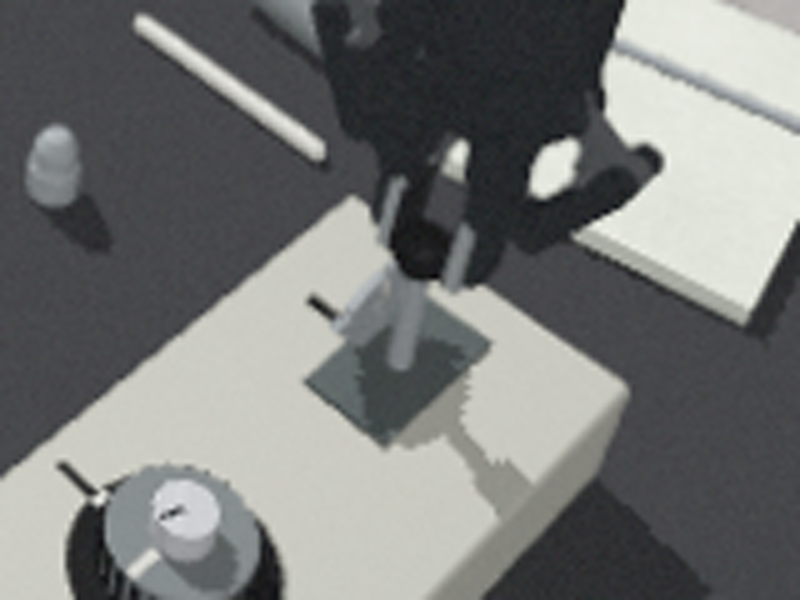

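Emit:
drive_tool(commands=[[[0, 0, 0], [0, 0, 0], 30], [[0, 0, 0], [0, 0, 0], 45], [[0, 0, -0.5], [0, 0, 0], 50], [[0, 0, -2], [0, 0, 0], 50], [[0, 0, -4], [0, 0, 0], 50], [[0, -2, -5], [0, 0, 0], 50], [[0, -4, -5], [0, 0, 0], 50], [[0, -4, -5], [0, 0, 0], 50], [[0, -4, -5], [0, 0, 0], 50]])

```text
time: 37.65
position: [0.7078, -0.3535, 0.2756]
eef_rot: [0.722, -0.692, 0.0, 0.0]
force: [-0.6, 0.3, -0.9]
finger_gap: 0.583
```

Run:
```python
from h import *
st=bot.read_state();print(st["position"],st["time"])
s=bot.camera("side");t=bot.camera("top")
cv2.imwrite("pics/s27.png",cv2.resize(s[270:330,340:420],(800,600),interpolation=cv2.INTER_CUBIC))
cv2.imwrite("pics/t27.png",cv2.resize(t[190:240,360:420],(720,600),interpolation=cv2.INTER_CUBIC))
for c,o,k in(("side",(340,270),10),("top",(360,190),12)):
  for P in([.5895,-.3585,.06],[.5895,-.3585,.135],[.5820,-.3585,.1346],[.597,-.3585,.1346]): print(c,P,((proj(c,P)[0]-o)*k).round())
```

```text
[ 0.70777406 -0.35352657  0.27559327] 37.65
side [0.5895, -0.3585, 0.06] [299. 322.]
side [0.5895, -0.3585, 0.135] [373.  73.]
side [0.582, -0.3585, 0.1346] [349.  93.]
side [0.597, -0.3585, 0.1346] [396.  56.]
top [0.5895, -0.3585, 0.06] [306. 317.]
top [0.5895, -0.3585, 0.135] [391. 289.]
top [0.582, -0.3585, 0.1346] [391. 321.]
top [0.597, -0.3585, 0.1346] [390. 258.]
```

View pics/s27.png

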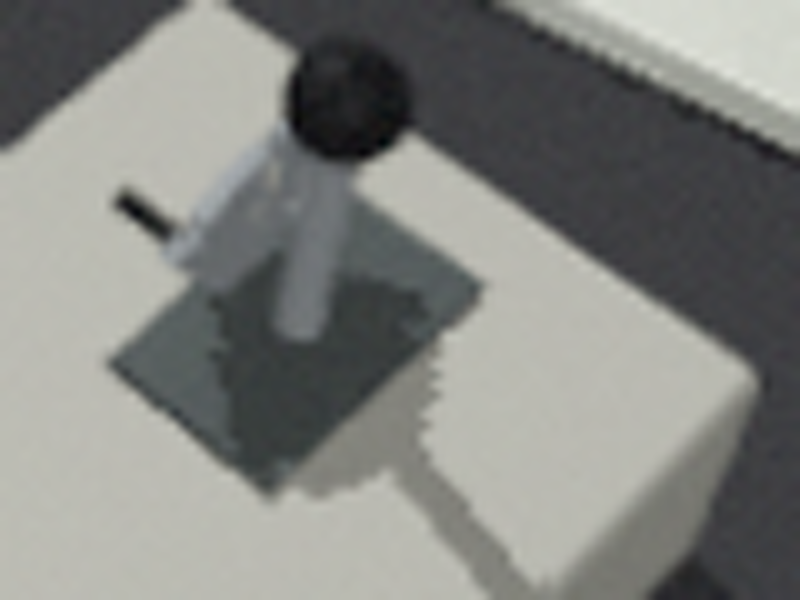

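View pics/t27.png

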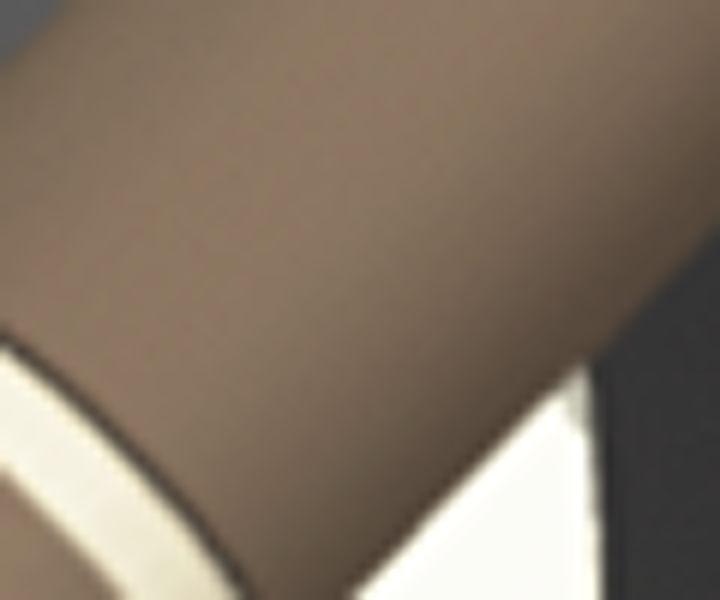

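Emit:
drive_tool(commands=[[[-2, 1, -1], [0, 0, 0], 50], [[-4, 3, -1], [0, 0, 0], 50], [[-6, 5, -1], [0, 0, 0], 50], [[-7, 6, -1], [0, 0, 0], 50], [[-7, 6, -1], [0, 0, 0], 50], [[-7, 6, -1], [0, 0, 0], 50]])

```text
time: 38.5
position: [0.5172, -0.149, 0.3056]
eef_rot: [0.723, -0.691, -0.001, -0.002]
force: [0.4, -0.2, 0.3]
finger_gap: 0.586
```

Run:
```python
from h import *
st=bot.read_state();print(st["position"],st["time"])
s=bot.camera("side");t=bot.camera("top")
cv2.imwrite("pics/s28.png",s);cv2.imwrite("pics/t28r.png",t)
cv2.imwrite("pics/t28.png",cv2.resize(t[190:240,360:420],(720,600),interpolation=cv2.INTER_CUBIC))
```

```text
[ 0.5172402  -0.14901432  0.30561185] 38.5
```

View pics/t28.png

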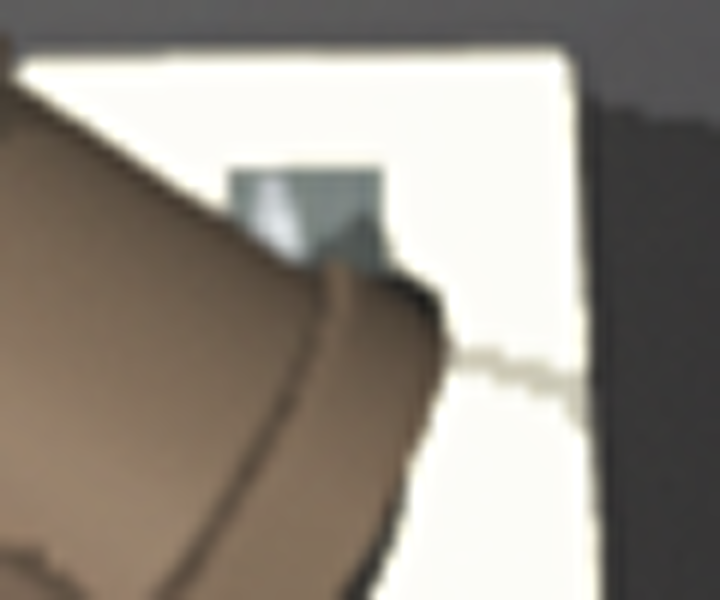

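Emit:
drive_tool(commands=[[[-2, 0, 0], [0, 0, 0], 50], [[-4, 0, 0], [0, 0, 0], 50], [[-5, 0, 0], [0, 0, 0], 50], [[-5, 0, 0], [0, 0, 0], 50], [[-5, 0, 0], [0, 0, 0], 50]])

```text
time: 39.22
position: [0.5132, -0.003, 0.3056]
eef_rot: [0.721, -0.692, 0.001, -0.0]
force: [-0.3, -0.6, 0.4]
finger_gap: 0.588
```

Run:
```python
from h import *
st=bot.read_state();print(st["position"],st["time"])
t=bot.camera("top")
cv2.imwrite("pics/t29r.png",t)
cv2.imwrite("pics/t29.png",cv2.resize(t[190:240,360:420],(720,600),interpolation=cv2.INTER_CUBIC))
```

```text
[ 0.513178   -0.00303546  0.30562356] 39.225
```

View pics/t29.png

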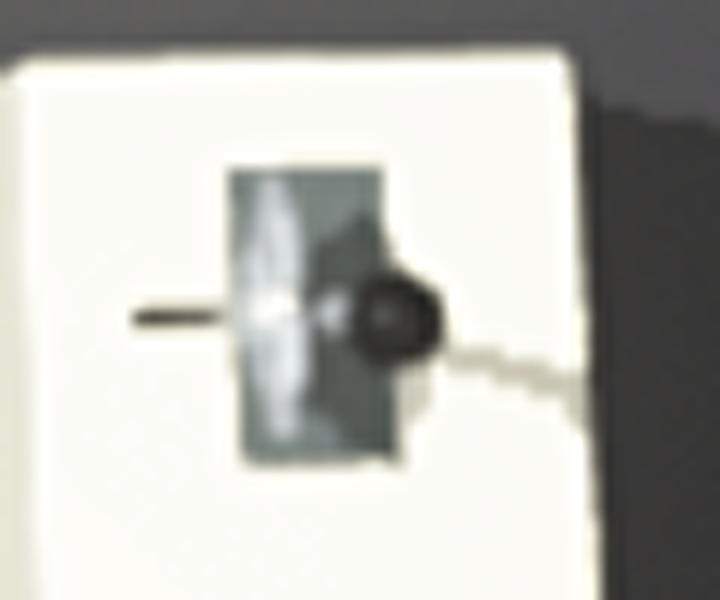

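```bash
python3 tp.py .5825 -.359 .20 -1 0 0 .043
```

```text
pos [ 0.5131 -0.0034  0.3056] j [-1.08  0.3   1.26  1.81 -0.31  1.25 -1.27] tgt [ 0.5825 -0.359   0.2   ] F [ 0.3  0.2 -0.7] t 39.27
shift [11.935, -1.833, 3.531] turn [-0.007, -0.003, -0.017]
```

Emit:
drive_tool(commands=[[[2, -0.3, 0], [0, 0, 0], 50], [[4, -0.6, 0], [0, 0, 0], 50], [[6, -0.9, 0], [0, 0, 0], 50], [[8, -1.2, 1], [0, 0, 0], 50], [[10, -1.5, 2], [0, 0, 0], 50], [[11.94, -1.83, 3.5], [0, 0, 0], 50], [[11.94, -1.83, 3.5], [0, 0, 0], 50], [[11.94, -1.83, 3.5], [0, 0, 0], 50], [[11.94, -1.83, 3.5], [0, 0, 0], 50]])

```text
time: 40.4
position: [0.583, -0.3572, 0.201]
eef_rot: [0.722, -0.692, 0.0, -0.0]
force: [0.1, -0.7, -0.2]
finger_gap: 0.586
```

```bash
python3 tp.py .5825 -.359 .122 -1 0 0 .043
```

```text
pos [ 0.583  -0.3572  0.201 ] j [-0.09  0.7   0.95  1.52 -0.59  1.23 -0.58] tgt [ 0.5825 -0.359   0.122 ] F [ 0.1 -0.7 -0.2] t 40.4
shift [0.058, 0.022, 2.634] turn [-0.007, -0.0, -0.005]
```

Emit:
drive_tool(commands=[[[0.06, 0.02, 1], [0, 0, 0], 50], [[0.06, 0.02, 2], [0, 0, 0], 50], [[0.06, 0.02, 2.6], [0, 0, 0], 50], [[0.06, 0.02, 2.63], [0, 0, 0], 50], [[0.06, 0.02, 2.63], [0, 0, 0], 35], [[0.06, 0.02, 2.63], [0, 0, 0], 24], [[0.06, 0.02, 2.63], [0, 0, 0], 16], [[0.06, 0.02, 2.63], [0, 0, 0], 16], [[0.06, 0.02, 2.63], [0, 0, 0], 16], [[0.06, -0.08, 2.62], [0, 0, 0], 16], [[0.06, -0.2, 2.61], [0, 0, 0], 16], [[0.06, -0.22, 2.61], [0, 0, 0], 16], [[0.06, -0.22, 2.61], [0, 0, 0], 16]])

```text
time: 42.02
position: [0.5899, -0.3585, 0.1233]
eef_rot: [0.722, -0.692, 0.0, -0.0]
force: [-1.7, 1.7, 5.9]
finger_gap: 0.26
```

Emit:
drive_tool(commands=[[[0, 0, 0], [0, 0, 0], 30], [[0, 0, 0], [0, 0, 0], 45], [[0, 0, -0.5], [0, 0, 0], 50], [[0, 0, -2], [0, 0, 0], 50], [[0, 0, -4], [0, 0, 0], 50], [[-2, 0, -5], [0, 0, 0], 50], [[-4, 1, -5], [0, 0, 0], 50], [[-6, 2, -5], [0, 0, 0], 50], [[-8, 3, -5], [0, 0, 0], 50], [[-10, 4, -5], [0, 0, 0], 50], [[-10, 4, -5], [0, 0, 0], 50], [[-10, 4, -5], [0, 0, 0], 50]])

```text
time: 43.52
position: [0.4566, -0.0603, 0.2723]
eef_rot: [0.724, -0.689, -0.001, -0.002]
force: [0.1, 0.0, 0.4]
finger_gap: 0.586
```

Run:
```python
from h import *
st=bot.read_state();print(st["position"],st["time"])
s=bot.camera("side");t=bot.camera("top");cv2.imwrite("pics/t30r.png",t);cv2.imwrite("pics/s30r.png",s)
a=cv2.resize(s[270:330,340:420],(400,300),interpolation=cv2.INTER_CUBIC)
b=cv2.resize(t[190:240,360:420],(360,300),interpolation=cv2.INTER_CUBIC)
c=cv2.resize(t[240:290,360:420],(360,300),interpolation=cv2.INTER_CUBIC)
d=cv2.resize(s[310:370,290:370],(400,300),interpolation=cv2.INTER_CUBIC)
cv2.imwrite("pics/q30.png",np.vstack([np.hstack([a,b]),np.hstack([d,c])]))
```

```text
[ 0.45657419 -0.06026938  0.27225836] 43.525
```

View pics/q30.png

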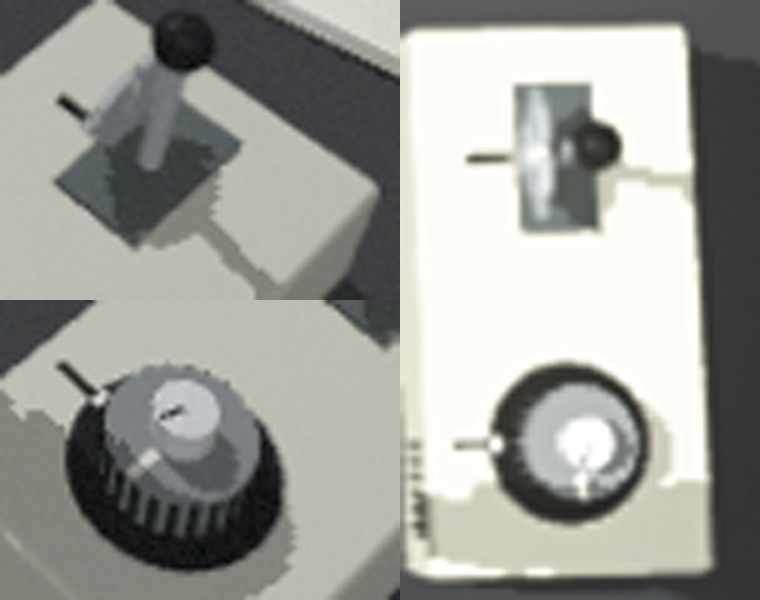

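```bash
cat > ringang.py <<'E'
from h import *
C=np.array([.4497,-.3643]);YAW=.043
def mask(cam,im):
    # white-ish pixels on ring top annulus 14-28mm
    g=im.astype(float).mean(2); out=[]
    c=proj(cam,[*C,.084])[0]
    # polar sampling
    res=[]
    for a in np.arange(-180,180,2):
        v=[]
        for r in(.018,.020,.022,.024):
            P=[C[0]+r*np.cos(np.radians(a)),C[1]+r*np.sin(np.radians(a)),.084]
            u=proj(cam,P)[0]; v.append(cv2.getRectSubPix(im.astype(np.float32),(1,1),(float(u[0]),float(u[1]))).mean())
        res.append((a,np.mean(v)))
    return np.array(res)
if __name__=="__main__":
    for cam in("side","top"):
        im=bot.camera(cam); r=mask(cam,im)
        i=np.argsort(-r[:,1])[:12]; 
        print(cam,[(int(r[k,0]),int(r[k,1])) for k in i],"median",np.median(r[:,1]).round())
        # ring value: angle from +y of box
        pk=r[i[:6]]; w=pk[:,1]-np.median(r[:,1]); 
        z=np.sum(w*np.exp(1j*np.radians(pk[:,0]))); th=np.angle(z)-YAW-np.pi/2
        print("ring",(th+np.pi)%(2*np.pi)-np.pi)
E
python3 ringang.py
```

```text
side [(178, 180), (176, 175), (-180, 175), (42, 163), (-178, 163), (40, 163), (174, 163), (44, 162), (38, 162), (46, 162), (36, 161), (48, 160)] median 128.0
ring 1.1557930741503695
top [(-180, 221), (178, 208), (-178, 207), (176, 195), (-176, 191), (104, 190), (102, 190), (76, 190), (74, 190), (106, 190), (100, 190), (98, 190)] median 186.0
ring 1.4750838860630147
```

```bash
python3 tp.py .4497 -.3643 .20 -1 0 0 .043
```

```text
pos [ 0.4575 -0.0652  0.2726] j [-1.13  0.18  1.35  1.97 -0.2   1.14 -1.23] tgt [ 0.4497 -0.3643  0.2   ] F [ 0.5 -0.5  0.4] t 43.73
shift [9.951, 0.674, 2.421] turn [-0.01, -0.001, -0.011]
```

Emit:
drive_tool(commands=[[[1.5, 0.1, 0], [0, 0, 0], 75], [[3, 0.2, 0], [0, 0, 0], 75], [[5, 0.3, 0], [0, 0, 0], 75], [[7, 0.5, 0.5], [0, 0, 0], 75], [[9, 0.67, 1.5], [0, 0, 0], 75], [[9.95, 0.67, 2.4], [0, 0, 0], 75], [[9.95, 0.67, 2.4], [0, 0, 0], 75], [[9.95, 0.67, 2.4], [0, 0, 0], 75], [[9.95, 0.67, 2.4], [0, 0, 0], 75]])

```text
time: 44.85
position: [0.4505, -0.3625, 0.2007]
eef_rot: [0.722, -0.691, 0.001, -0.001]
force: [0.5, -0.1, -0.6]
finger_gap: 0.875
```

```bash
python3 tp.py .4497 -.3643 .105 -1 0 0 .043
python3 - <<'E'
from h import *
s=bot.camera("side")
cv2.imwrite("pics/s31.png",cv2.resize(s[234:384,260:460],(800,600),interpolation=cv2.INTER_CUBIC))
E
```

```text
pos [ 0.4505 -0.3625  0.2007] j [-0.13  0.53  1.03  1.8  -0.5   1.11 -0.45] tgt [ 0.4497 -0.3643  0.105 ] F [ 0.5 -0.1 -0.6] t 44.85
shift [0.06, 0.034, 3.188] turn [-0.01, 0.0, 0.006]
```

View pics/s31.png

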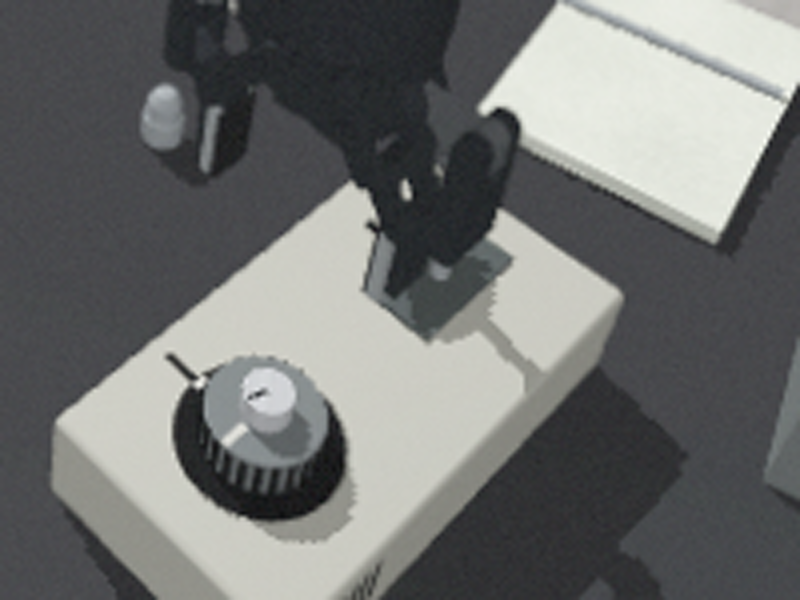

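Emit:
drive_tool(commands=[[[0.06, 0.03, 1], [0, 0, 0], 75], [[0.06, 0.03, 2], [0, 0, 0], 75], [[0.06, 0.03, 3], [0, 0, 0], 75], [[0.06, 0.03, 3], [0, 0, 0], 75], [[0.06, 0.03, 3], [0, 0, 0], 75]])

```text
time: 45.52
position: [0.45, -0.3647, 0.1114]
eef_rot: [0.723, -0.691, 0.001, -0.0]
force: [-0.9, -0.2, 0.6]
finger_gap: 0.879
```

```bash
python3 tp.py .4497 -.3643 .070 -1 0 0 .043
python3 - <<'E'
from h import *
s=bot.camera("side")
cv2.imwrite("pics/s32.png",cv2.resize(s[264:384,260:420],(800,600),interpolation=cv2.INTER_CUBIC))
st=bot.read_state();M=R.from_quat(st["eef_rot"]).as_matrix()
for sg in(1,-1): print(((proj("side",st["position"]+M[:,0]*sg*.0375)[0]-[260,264])*5).round())
E
```

```text
pos [ 0.45   -0.3647  0.1114] j [-0.05  0.63  0.92  1.88 -0.62  0.95 -0.36] tgt [ 0.4497 -0.3643  0.07  ] F [-0.9 -0.2  0.6] t 45.52
shift [-0.014, 0.011, 1.381] turn [-0.012, -0.005, 0.006]
[431. 386.]
[265. 245.]
```

View pics/s32.png

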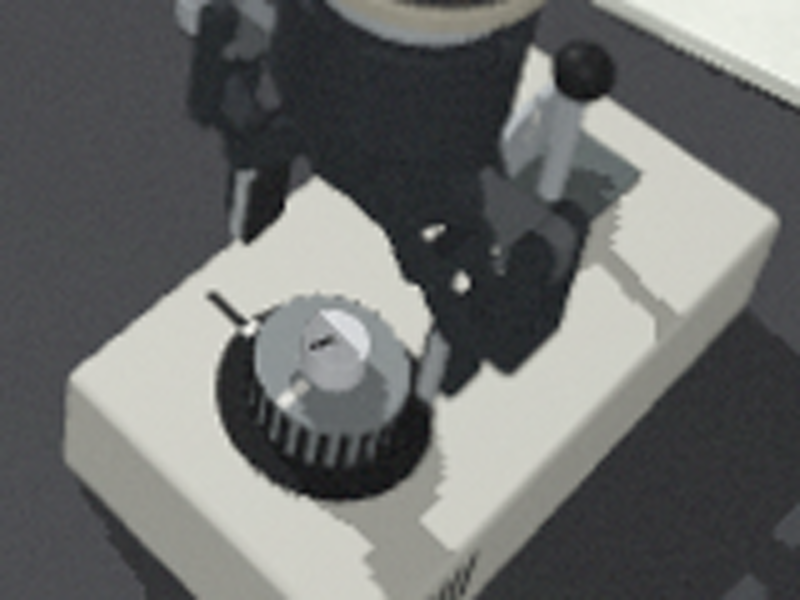

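Emit:
drive_tool(commands=[[[-0.01, 0.01, 0.6], [0, 0, 0], 75], [[-0.01, 0.01, 1.1], [0, 0, 0], 75], [[-0.01, 0.01, 1.33], [0, 0, 0], 75], [[-0.01, 0.01, 1.33], [0, 0, 0], 75], [[-0.01, 0.01, 1.33], [0, 0, 0], 64], [[-0.01, 0.01, 1.33], [0, 0, 0], 54], [[-0.01, 0.01, 1.33], [0, 0, 0], 48], [[-0.01, 0.01, 1.33], [0, 0, 0], 48], [[-0.01, 0.01, 1.33], [0, 0, 0], 48]], grip_force=30)

```text
time: 46.7
position: [0.449, -0.3643, 0.0708]
eef_rot: [0.722, -0.692, 0.0, -0.001]
force: [-1.1, 1.6, 4.8]
finger_gap: 0.638
```

```bash
python3 tp.py .4497 -.3643 .070 -1 0 0 .043
python3 - <<'E'
from h import *
s=bot.camera("side");print(bot.read_state()["finger_gap"]*85.4)
cv2.imwrite("pics/s33.png",cv2.resize(s[264:384,260:420],(800,600),interpolation=cv2.INTER_CUBIC))
E
```

```text
pos [ 0.449  -0.3643  0.0708] j [-0.01  0.68  0.87  1.9  -0.67  0.88 -0.32] tgt [ 0.4497 -0.3643  0.07  ] F [-1.1  1.6  4.8] t 46.7
shift [0.001, -0.023, 0.027] turn [-0.009, 0.002, 0.001]
54.4362613906064
```

View pics/s33.png

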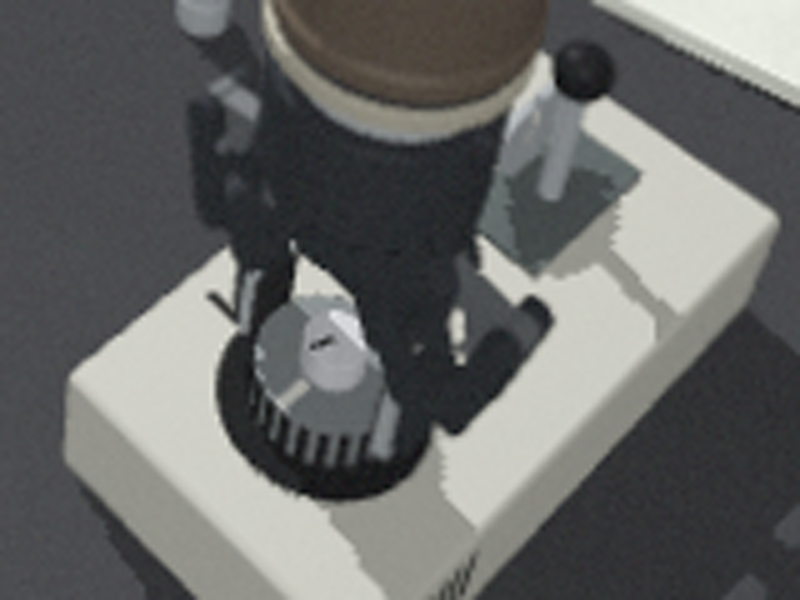

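Emit:
drive_tool(commands=[[[0, 0, 0], [0, 0, 0.7], 48], [[0, 0, 0], [0, 0, 1.4], 48], [[0, 0, 0], [0, 0, 2.1], 48], [[0, 0, 0], [0, 0, 2.8], 48], [[0, 0, 0], [0, 0, 3.5], 48], [[0, 0, 0], [0, 0, 4], 48], [[0, 0, 0], [0, 0, 4], 48], [[0, 0, 0], [0, 0, 4], 48]])

```text
time: 47.75
position: [0.4494, -0.3631, 0.0708]
eef_rot: [-0.442, 0.897, 0.001, 0.001]
force: [-1.2, 6.2, 9.5]
finger_gap: 0.636
```

```bash
python3 tp.py .4497 -.3643 .070 -1 0 0 .043
python3 - <<'E'
from h import *
s=bot.camera("side");print(bot.read_state()["finger_gap"]*85.4)
cv2.imwrite("pics/s34.png",cv2.resize(s[264:384,260:420],(800,600),interpolation=cv2.INTER_CUBIC))
E
```

```text
pos [ 0.4494 -0.3631  0.0708] j [-0.1   0.77  1.04  1.91 -0.82  0.97 -0.89] tgt [ 0.4497 -0.3643  0.07  ] F [-1.2  6.2  9.5] t 47.75
shift [0.026, -0.031, 0.027] turn [-0.005, 0.017, -3.994]
54.434943617622366
```

View pics/s34.png

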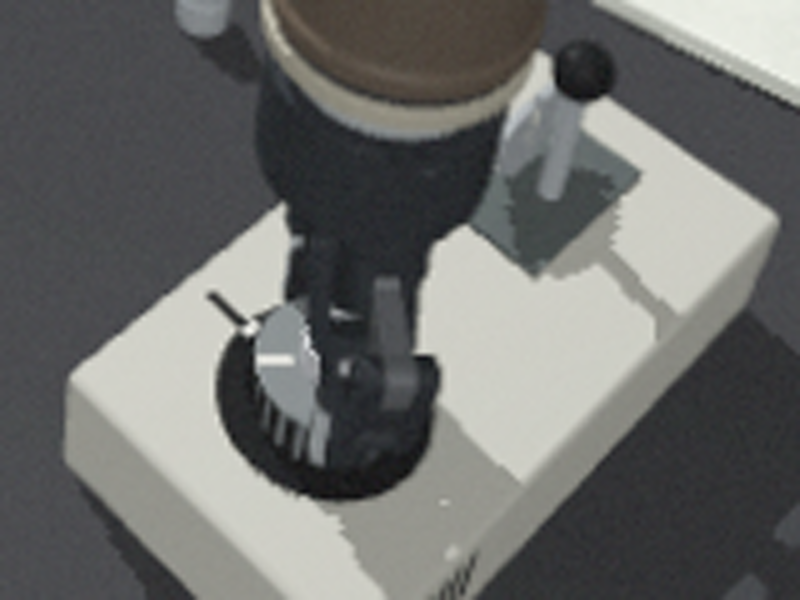

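Emit:
drive_tool(commands=[[[0, 0, 0], [0, 0, 0.7], 48], [[0, 0, 0], [0, 0, 1.4], 48], [[0, 0, 0], [0, 0, 2.1], 48], [[0, 0, 0], [0, 0, 2.8], 48], [[0, 0, 0], [0, 0, 3.5], 48], [[0, 0, 0], [0, 0, 4.2], 48], [[0, 0, 0], [0, 0, 4.55], 48], [[0, 0, 0], [0, 0, 4.55], 48], [[0, 0, 0], [0, 0, 4.55], 48]])

```text
time: 48.92
position: [0.4506, -0.3624, 0.0708]
eef_rot: [-0.062, 0.998, 0.002, 0.002]
force: [2.1, 7.6, 8.9]
finger_gap: 0.647
```

```bash
python3 tp.py .4497 -.3643 .070 -1 0 0 .043
python3 - <<'E'
from h import *
s=bot.camera("side");print(bot.read_state()["finger_gap"]*85.4)
cv2.imwrite("pics/s35.png",cv2.resize(s[264:384,260:420],(800,600),interpolation=cv2.INTER_CUBIC))
E
```

```text
pos [ 0.4506 -0.3624  0.0708] j [-0.17  0.88  1.2   1.91 -0.96  1.07 -1.57] tgt [ 0.4497 -0.3643  0.07  ] F [2.1 7.6 8.9] t 48.92
shift [0.039, -0.058, 0.026] turn [-0.001, 0.031, -8.538]
54.527315037651114
```

View pics/s35.png

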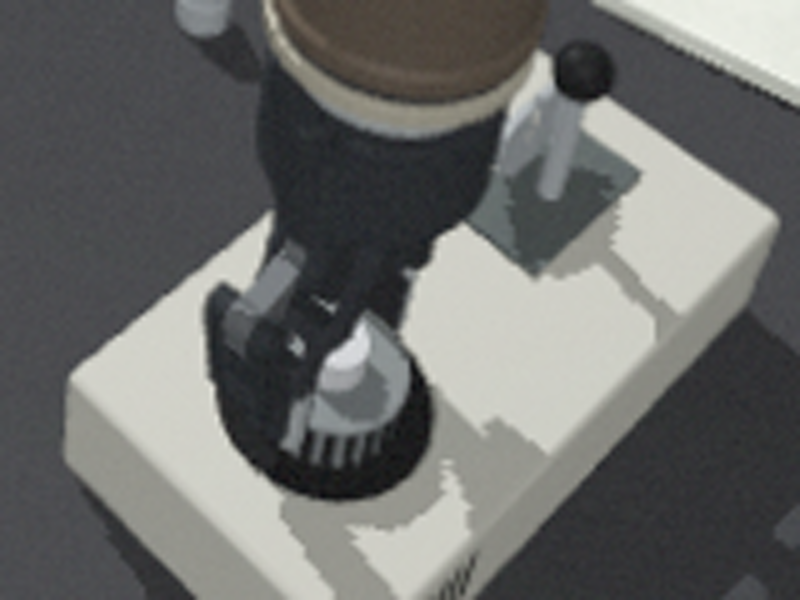

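Line hidden; release, rise and look.

Emit:
drive_tool(commands=[[[0, 0, 0], [0, 0, 0], 60], [[0, 0, 0], [0, 0, 0], 75], [[0, 0, 0], [0, 0, 0], 75], [[0, 0, -1], [0, 0, 0], 75], [[0, 0, -2.5], [0, 0, 0], 75], [[0, 0, -4], [0, 0, 0], 75], [[0, 0, -5], [0, 0, 0], 75], [[0, -2, -5], [0, 0, 0], 75], [[0, -4, -5], [0, 0, 0], 75], [[0, -6, -5], [0, 0, 0], 75], [[0, -8, -5], [0, 0, 0], 75], [[0, -8, -5], [0, 0, 0], 75], [[0, -8, -5], [0, 0, 0], 75]])

```text
time: 50.6
position: [0.4771, -0.6028, 0.2195]
eef_rot: [-0.06, 0.998, 0.0, 0.0]
force: [-0.0, -0.3, 0.8]
finger_gap: 0.881
```

```bash
python3 ringang.py
python3 - <<'E'
from h import *
st=bot.read_state();print(st["position"],st["time"])
s=bot.camera("side");t=bot.camera("top");cv2.imwrite("pics/t36r.png",t);cv2.imwrite("pics/s36r.png",s)
a=cv2.resize(s[270:330,340:420],(400,300),interpolation=cv2.INTER_CUBIC)
b=cv2.resize(t[190:240,360:420],(360,300),interpolation=cv2.INTER_CUBIC)
c=cv2.resize(t[240:290,360:420],(360,300),interpolation=cv2.INTER_CUBIC)
d=cv2.resize(s[310:370,290:370],(400,300),interpolation=cv2.INTER_CUBIC)
cv2.imwrite("pics/q36.png",np.vstack([np.hstack([a,b]),np.hstack([d,c])]))
cv2.imwrite("pics/f36.png",np.hstack([cv2.resize(s[150:240,110:210],(400,360),interpolation=cv2.INTER_CUBIC),cv2.resize(t[205:295,145:245],(400,360),interpolation=cv2.INTER_CUBIC)]))
E
```

```text
side [(98, 201), (96, 199), (100, 196), (94, 188), (102, 184), (92, 169), (42, 165), (40, 165), (104, 165), (44, 164), (38, 164), (36, 162)] median 129.0
ring 0.0839199772489092
top [(90, 254), (88, 251), (92, 250), (86, 248), (84, 245), (94, 243), (82, 238), (96, 237), (98, 230), (80, 227), (100, 220), (78, 215)] median 180.0
ring -0.060457626529341724
[ 0.47879355 -0.60120553  0.22003703] 50.7
```

View pics/q36.png

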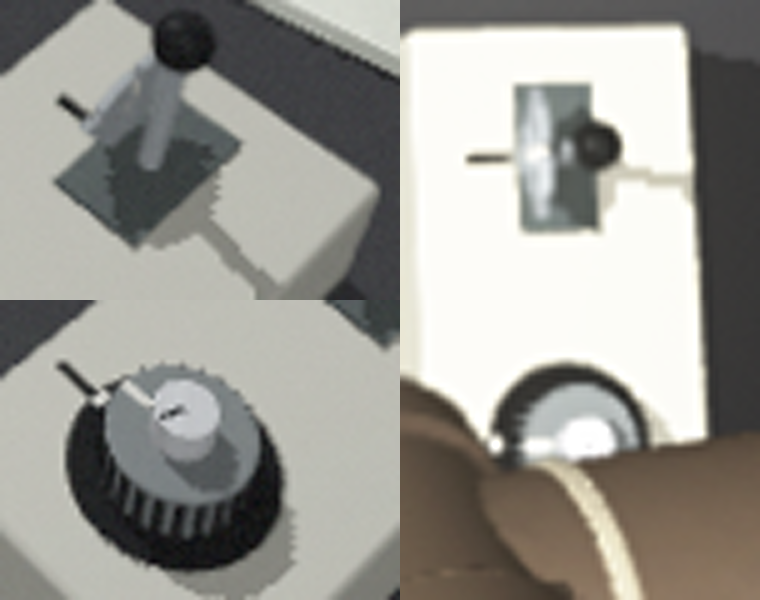

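View pics/f36.png

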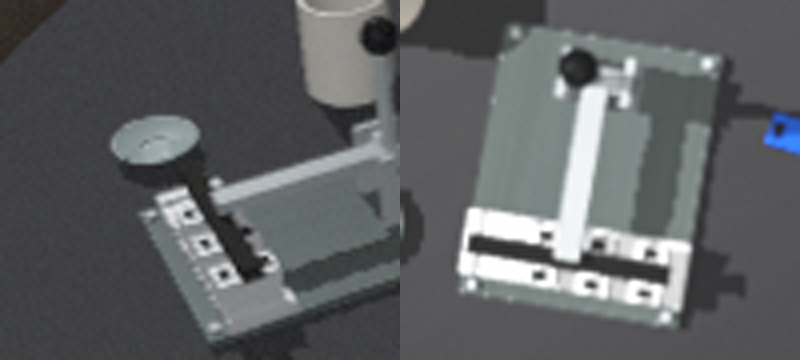

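Emit:
drive_tool(commands=[[[-2, 0, -1], [0, 0, 0], 75], [[-4, 0, -2], [0, 0, 0], 75], [[-4, 2, -3], [0, 0, 0], 75], [[-4, 4, -3], [0, 0, 0], 75], [[-4, 6, -3], [0, 0, 0], 75], [[-4, 8, -3], [0, 0, 0], 75], [[-4, 10, -3], [0, 0, 0], 75], [[-4, 12, -3], [0, 0, 0], 75], [[-4, 14, -3], [0, 0, 0], 75], [[-4, 16, -3], [0, 0, 0], 75], [[-4, 18, -3], [0, 0, 0], 75], [[-4, 18, -3], [0, 0, 0], 75], [[-4, 18, -3], [0, 0, 0], 75]])

```text
time: 52.42
position: [0.5311, -0.0511, 0.3104]
eef_rot: [-0.062, 0.998, 0.001, 0.001]
force: [0.5, -1.1, 1.1]
finger_gap: 0.873
```

```bash
python3 ringang.py
python3 - <<'E'
from h import *
st=bot.read_state();print(st["position"],st["time"])
s=bot.camera("side");t=bot.camera("top");cv2.imwrite("pics/t37r.png",t);cv2.imwrite("pics/s37r.png",s)
cv2.imwrite("pics/s37.png",cv2.resize(s[315:363,297:361],(800,600),interpolation=cv2.INTER_CUBIC))
cv2.imwrite("pics/t37.png",cv2.resize(t[245:281,365:413],(800,600),interpolation=cv2.INTER_CUBIC))
E
```

```text
side [(94, 164), (92, 160), (96, 156), (98, 150), (90, 148), (100, 144), (44, 135), (46, 135), (42, 134), (48, 134), (102, 134), (88, 134)] median 87.0
ring 0.041698159642705956
top [(84, 238), (86, 235), (82, 235), (88, 232), (90, 229), (80, 224), (92, 215), (78, 213), (76, 203), (74, 196), (94, 196), (72, 192)] median 125.0
ring -0.12985031005440284
[ 0.53107788 -0.05329103  0.3104688 ] 52.525
```

View pics/s37.png

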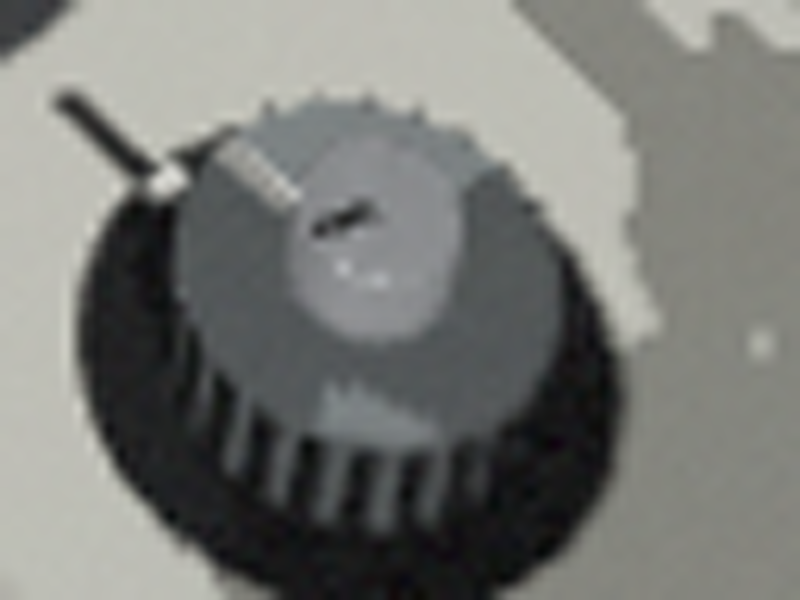

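View pics/t37.png

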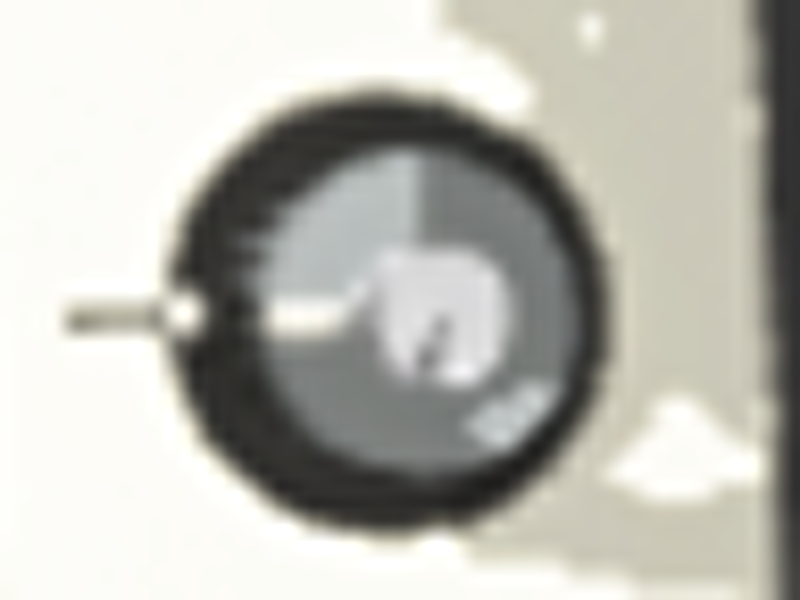

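```bash
python3 - <<'E'
from h import *
S=lambda p:(297+p[0]/12.5-.46,315+p[1]/12.5-.46)
T=lambda p:(365+p[0]/16.667-.47,245+p[1]/16.667-.47)
def ang(a,b): d=b-a; return np.arctan2(d[1],d[0])
for c,F,l0,l1,ce,m0,m1 in(("side",S,(287,200),(230,145),(368,268),(165,180),(65,97)),("top",T,(345,316),(268,317),(421,309),(185,312),(70,318))):
    A=lambda p,z:atz(c,F(p),z)
    print(c,"line dir",ang(A(l0,.084),A(l1,.084)),"centre->line",ang(A(ce,.084),A(l1,.084)),"mark dir",ang(A(m0,.06),A(m1,.06)),"centre->mark",ang(A(ce,.084),A(m1,.06)),A(ce,.084))
# clamp angle from ball & pivot; bar windows
E
python3 - <<'E'
import cv2
t=cv2.imread("pics/t37r.png");s=cv2.imread("pics/s37r.png")
cv2.imwrite("pics/f37.png",cv2.resize(s[120:240,110:270],(800,600),interpolation=cv2.INTER_CUBIC))
cv2.imwrite("pics/w37.png",cv2.resize(t,(800,600),interpolation=cv2.INTER_CUBIC))
E
```

```text
side line dir 1.5607778762736022 centre->line 1.6056559664621186 mark dir 1.6569653238640487 centre->mark 1.5887781692715726 [ 0.44815864 -0.36389397  0.084     ]
top line dir 1.5984147235398465 centre->line 1.636875013069026 mark dir 1.6375682500676518 centre->mark 1.6180904245371586 [ 0.45245545 -0.36380707  0.084     ]
```

View pics/f37.png

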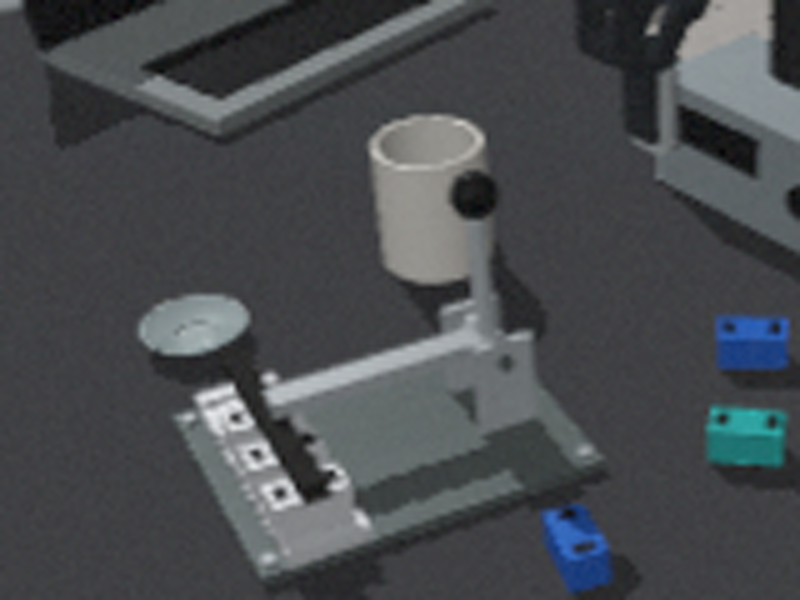

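View pics/w37.png

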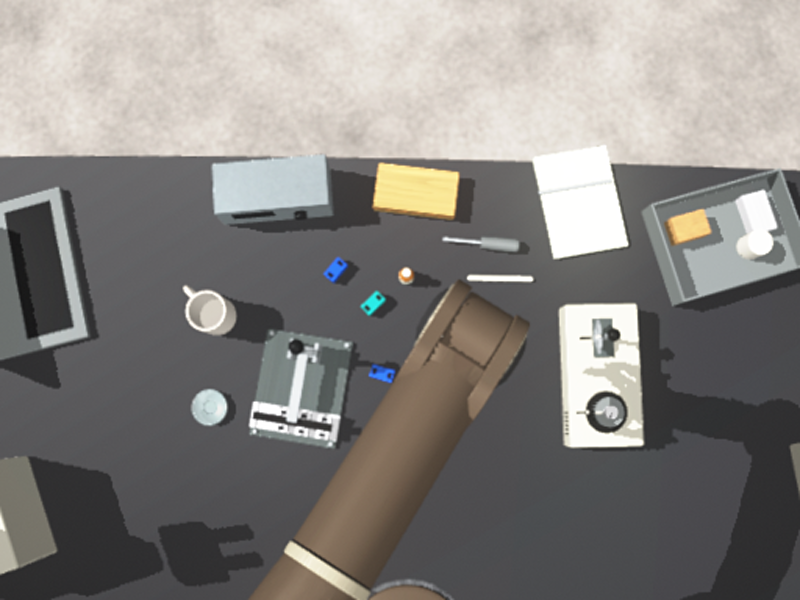

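```bash
python3 -c "
from station import bot
print(bot.read_state()['force'],bot.sign_off())"
```

```text
the job is handed in; nothing more can be done
[-0.19605393  0.10132041 -0.02245459] None
```

The job is handed in at about 53 s of the 210 s allowed. The robot was clear of everything.

- **Bars:** I found three bare aluminium bars; the other four bar-shaped pieces were blue or turquoise, and I left them alone. The bars lie flat in the bays at y = -60, -20 and +20 mm. The pictures put the one at +20 mm about 1 mm from the bed's centre line along x and about 2 mm off its bay centre. I only checked the other two by eye.
- **Clamp:** It was already open, so I gripped its ball and led it down. The last pictures show the handle upright and the cross-bar lying across all three bars. I did not measure its angle to 0.03 rad; I am relying on it resting on the bars.
- **Lever:** After the first throw both cameras read about -0.09 rad, so I gripped it again. It then read about -0.02 rad.
- **Focus ring:** I turned it clockwise from about 1.5 rad. The last readings disagreed: line-fit estimates gave about -0.05 to +0.02 rad, while a rougher automatic reading gave +0.04 from the side camera and -0.13 from the top. I blamed the rough reading on shadow and a 2 to 4 mm offset between the cameras, and took about -0.01 rad.
- **Inner knob and other things:** The knob's mark looked unchanged. Everything else I could see in the final pictures was where it started; the arm hid the lens cap and the objective in the last top view.

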